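# Drive a stuck dowel stub out of an easel tube

## Task

A broken-off dowel stub is stuck in the upright easel tube on the bench stand. Take the drift (the steel rod with the square wooden handle) out of its block, find the off-centre hole in the bush on top of the tube by feel, and press the stub down through the tube until it drops out into the tray below; go gently, never pressing the tube more than 5 mm down on its soft seat. Then put the drift back upright in its block, fully home, let go of it, and leave the jar, eraser and brush beside the work where they are.

Things in the scene. Friction and masses are not known exactly. Their poses are not given: they have to be found in the camera images.
- stand: fixed bench stand: 120 x 120 mm steel tray (rim 22 mm high) with a column at its +x side (to 123 mm high) that clamps the upright aluminium tube over the tray's middle. Tube 37 mm across, bore 31 mm, from 55 to 130 mm above the counter. Origin under the tray's centre, on the tube's axis; z up
- mouth (a point): point on the tube's axis at the top face (140 mm above the counter) of the steel bush on the tube's mouth: a 52 x 52 x 10 mm square plate with one 14 mm through hole, chamfered 1 mm. The hole is eccentric: its centre lies 5.5 mm from this point, in any direction, which no reading tells; the bush does not turn. Below the bush the bore clears the drift wherever the hole is
- tube (a joint): how far the tube with its bush is pressed down on its soft rubber seat, m: 0 free, springs back; about 4 N per mm after the first 1 to 2 N; must stay under 0.005
- slug: the stub: wooden cylinder 28 mm across, 28 mm long, in the bore, gripped by two sprung pads 76 to 94 mm above the counter. Origin at the centre of its lower end, z along its axis; lower end starts 68 to 74 mm above the counter. Takes roughly 6 to 14 N to push; drops free when its upper end passes below the pads, with the drift's tip 65 mm or more below the bush's top
- drift: the drift, loose, 150 g: round steel rod 11 mm across, 95 mm long (tip chamfered 1 mm), under a square wooden handle 24 x 24 mm, 60 mm tall. Origin at the tip's centre, z up along the rod; handle from z = 95 to 155 mm, faces square to x and y. It stands in the block, handle's underside on the block's top, tip 5 mm above the counter
- block: wooden block, fixed, 60 x 60 x 100 mm, with an upright 16 mm hole through its middle, where the drift stands. Origin under its centre
- paint_jar_3: loose jar of paint with screw lid, 67 mm across, 61 mm tall, origin under its centre
- eraser_3: loose eraser, 23 x 56 x 13 mm, long along its y, origin under its centre
- brush_3: loose paint brush, 267 mm long along its y, 18 mm wide, 9 mm high, origin under its centre

How it is judged:
By the outcome, as a careful person would: the job done as asked, in the order asked, and still so for the second after the job is handed in, with the robot touching nothing.
It also fails if it takes over 72 s, if anything falls off the work surface, if the arm or the gripper's body presses on something with over 40 N, if the wrist force passes 120 N, or if a joint passes its speed limit or range.

## Robot

A 6-joint arm with a two-finger parallel gripper is mounted at the origin on a cart in front of the work surface, level with it; the furniture and walls round the work are solid. World frame = base frame: x ahead of the robot, y to its left, z up, the work surface at z = 0. Lengths are in m, angles in degrees, forces in N, time in s.
With the tool pointing down it reaches from about 0.4 to 0.825 m from the base axis. Payload 7 kg.
Tool frame: the origin (TCP) lies midway between the tips of the shut fingers; the grasp point (between the pads) lies 19 mm behind it; z points along the fingers, y is the line along which they close (so a half turn about z gives the same grasp; the last joint's range is limited). The gripper opens to 88 mm and grips with 3 to 60 N. Pads are 19 mm wide; open, the fingers measure 130 mm over their backs; the gripper's body (78 mm by 193 mm) begins 47 mm behind the grasp point.
Start: joints at [-59.066, 20.546, 0.682, 0, -70.136, -16.507], TCP at [0.168, -0.654, 0.193] pointing down, gripper open.
Joint ranges: [-176.03, 176.03], [-82.01, 121.73], [-58.28, 71.71], [-173.87, 95.51], [-174.79, -0.11], [-173.66, 173.66]. Speed limits (degrees/s): [136.94, 136.94, 172.46, 180, 180, 180].

## Interface

Orientations are given as [roll, pitch, yaw] about the fixed x, y, z axes, in that order (R = Rz(yaw) Ry(pitch) Rx(roll)).
In Python, from plant import ctrl gives the robot as it stands. The module is installed in compiled form; this text tells all that it offers.
- The arm moves only by the tool send_rows, never from a script. Its argument "plan" is a list that holds one entry, the list of rows, each a list of 6 numbers: the shift along the tool's x, y, z in cm, then the turn, a rotation vector about the tool's x, y, z in degrees. A call has 1 to 8 rows; each row is the pose to reach, as a shift and turn from the pose commanded when the call began, along the tool's axes at that moment; what a row does not reach only later rows make up. A row lasts 1/12 s, in which the tool goes at most 41.7 mm and 7.16 degrees, less where a joint would pass 70% of its speed; a pose out of reach is approached as far as the arm can. A call with a gripper value outside its range is refused whole. "fingers" is the opening, from 0 (shut) to 1 (fully open), set as the call begins (left out, the last holds). The fingers move at their own pace and stop on an object; the grip force is fixed at half the most. Time passes only in rows, so rows that repeat a pose let the fingers close. It gives the time, the measured TCP pose, the force, the opening and the grip force at its end, in the units of the state.
- ctrl.get_obs(): the state, without advancing time (a new reading comes with each control period).
- ctrl.snapshot(name): name is "scene" or "top" or "wrist"; returns a dict with "img" (400x640x3 uint8, red, green, blue), "K" (3x3 intrinsics, pixels), "pose" (4x4, takes a point from camera to world coordinates). Camera axes: x right, y down, z forward; pixel columns grow to the right and rows downward; lengths in m; the calibration is good to about 2 mm. A picture is of the moment at which its call begins. There is no depth.
- ctrl.close_job(): hands the job in; it is judged then, once.
The state is a dict: "clock": time; "joint_pos": joint angles; "qvel": joint speeds; "tau": joint torques, N m; "tool_pos": TCP position; "orientation": TCP orientation; "force": force on the tool from outside, world axes, zero at the start; "moment": the same for the moment, N m; "opening": finger opening in m; "gripper_force": force on a finger pad.
Only numpy, scipy, OpenCV 4.12 (cv2) and the standard library are available. Lean on these libraries where they do the work, as an engineer would, in place of code of your own. Each camera call takes 0.05 s, during which the arm holds its last target. There are 200 camera calls.

## Working session

There is one attempt and no reset: what is moved stays moved. The work goes in short steps, Python scripts to look and compute and a tool call to move; the robot and the scene stay as the last step left them, time stands still between calls to the robot, and variables do not carry over. Pictures are saved under pics/ and viewed, at most 10 in all, crops included, and the job is handed in when it is done.

Besides the shell and the picture viewer there is one more tool, called after "Emit:" by a JSON object that holds its "op" and its "data", one argument or row to a line. send_rows: Moves the arm, as the interface text tells. Its arguments: {"type":"object","properties":{"plan":{"type":"array","items":{"type":"array","items":{"type":"array","items":{"type":"number"}}}},"fingers":{"type":"number"}},"required":["plan"]}

```bash
mkdir -p pics
python3 - <<'E'
from plant import ctrl
import cv2,numpy as np
np.set_printoptions(precision=4,suppress=True)
for n in("scene","top","wrist"):
    s=ctrl.snapshot(n); cv2.imwrite(f"pics/{n}0.png",s["img"][:,:,::-1]); np.savez(f"pics/{n}0.npz",**s)
    print(n,s["K"],s["pose"])
print(ctrl.get_obs())
E
```

```text
scene [[394.2557   0.     322.8733]
 [  0.     394.2557 195.0128]
 [  0.       0.       1.    ]] [[-0.5428 -0.6344  0.5504  0.0489]
 [-0.8399  0.4086 -0.3573  0.5089]
 [ 0.0018 -0.6562 -0.7546  0.7603]
 [ 0.      0.      0.      1.    ]]
top [[473.0192   0.     324.9383]
 [  0.     473.0192 204.5133]
 [  0.       0.       1.    ]] [[ 0.0072 -0.9965  0.083   0.4209]
 [-1.     -0.0066  0.0064  0.197 ]
 [-0.0058 -0.0831 -0.9965  1.2252]
 [ 0.      0.      0.      1.    ]]
wrist [[329.0629   0.     315.0406]
 [  0.     329.0629 194.574 ]
 [  0.       0.       1.    ]] [[-0.2497  0.9324  0.2612  0.0987]
 [ 0.9683  0.2399  0.0691 -0.6712]
 [ 0.0017  0.2702 -0.9628  0.3845]
 [ 0.      0.      0.      1.    ]]
{'clock': 0.15, 'joint_pos': array([-59.0658,  20.5816,   0.6463,  -0.0139, -70.1367, -16.5063]), 'qvel': array([-0.1386, -0.1908,  0.2676,  0.062 , -0.0125, -0.0361]), 'tau': array([  0.0001, -58.3278,  29.3291,   7.0012,   0.0088,  -0.0001]), 'tool_pos': array([ 0.168 , -0.6533,  0.1927]), 'orientation': array([ 179.9273,   -0.0079, -165.5769]), 'force': array([ 0.4421, -0.4894,  1.2517]), 'moment': array([-0.0147, -0.0089,  0.044 ]), 'gripper_force': 0.0, 'opening': 0.08777039074925372}
```

View pics/scene0.png

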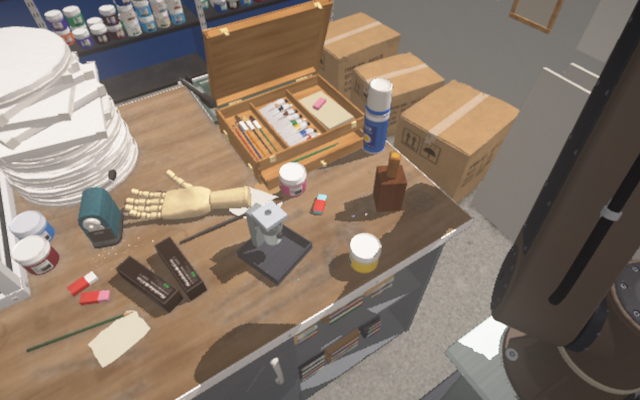

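View pics/top0.png

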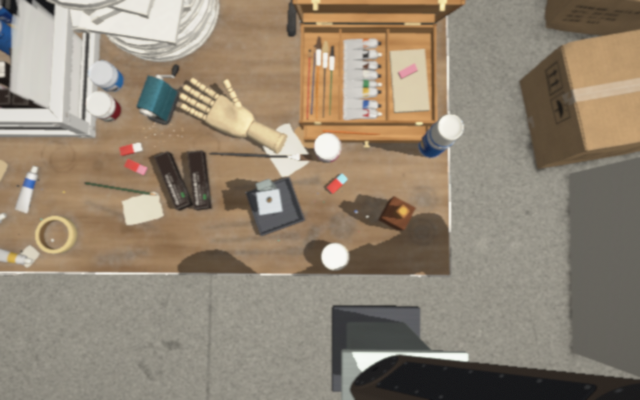

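The scene view shows the stand at about (268,235) and the block with the drift at (390,185). In the top view the bush is at (268,202) and the drift handle at (403,211). Next I'll enlarge both.

Run:
```python
import cv2,numpy as np
t=cv2.imread("pics/top0.png");s=cv2.imread("pics/scene0.png")
c=lambda im,u,v:cv2.resize(im[v:v+75,u:u+100],(400,300),interpolation=cv2.INTER_CUBIC)
cv2.imwrite("pics/m1.png",np.vstack([np.hstack([c(t,225,165),c(t,350,175)]),np.hstack([c(s,215,195),c(s,345,145)])]))
```

```text
(no output)
```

View pics/m1.png

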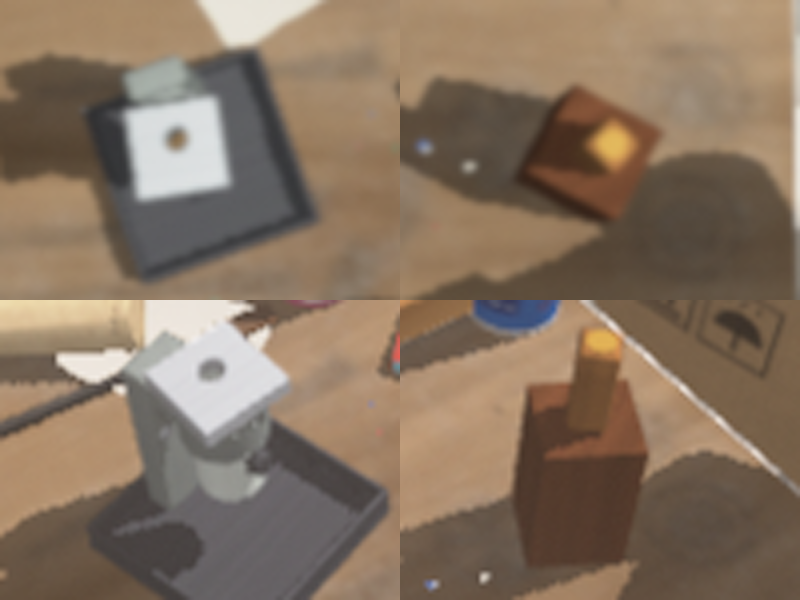

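The montage shows the bush as a white square. Its centre in the top view is at about (269,202), with the hole about 2.5 px above it, towards +x. The handle's yellow top is at about (403,211) in the top view and (495,155) in the scene view. I'll triangulate using masks.

```bash
cat > h.py <<'E'
import cv2,numpy as np
np.set_printoptions(precision=4,suppress=True)
def ray(s,uv):
    d=s["pose"][:3,:3]@np.linalg.inv(s["K"])@np.array([uv[0],uv[1],1.]); return s["pose"][:3,3],d/np.linalg.norm(d)
def plane(s,uv,z):
    o,d=ray(s,uv); return o+d*(z-o[2])/d[2]
def tri(a,ua,b,ub):
    A=np.zeros((3,3));B=np.zeros(3);L=[]
    for s,u in((a,ua),(b,ub)):
        o,d=ray(s,u);P=np.eye(3)-np.outer(d,d);A+=P;B+=P@o;L.append((o,P))
    x=np.linalg.solve(A,B);return x,[np.linalg.norm(P@(x-o)) for o,P in L]
def blob(mask,near,fill=True):
    cs,_=cv2.findContours(mask.astype(np.uint8),cv2.RETR_EXTERNAL,cv2.CHAIN_APPROX_NONE)
    c=min((c for c in cs if cv2.contourArea(c)>15),key=lambda c:np.linalg.norm(c[:,0].mean(0)-near))
    return c
def cen(c):
    m=cv2.moments(c);return np.array([m["m10"],m["m01"]])/m["m00"]
E
python3 - <<'E'
from h import *
t=np.load("pics/top0.npz");s=np.load("pics/scene0.npz")
F=4
def up(S,u0,v0):
    im=S["img"][v0:v0+75,u0:u0+100]; return cv2.resize(im,None,fx=F,fy=F,interpolation=cv2.INTER_CUBIC).astype(int)
back=lambda p,u0,v0:(np.asarray(p)+.5)/F-.5+[u0,v0]
def go(name,S,u0,v0,near,kind):
    im=up(S,u0,v0)
    r,g,b=im[...,0],im[...,1],im[...,2]
    m=(im.min(2)>165) if kind=="w" else ((r>165)&(g>110)&(b<130)&(r-b>70))
    c=blob(m,near);h=cv2.convexHull(c);q=cv2.approxPolyDP(h,0.08*cv2.arcLength(h,True),True)[:,0]
    print(name,"area",cv2.contourArea(c),"cen",back(cen(h),u0,v0),"quad",back(q,u0,v0).tolist())
    return back(cen(h),u0,v0),back(q,u0,v0)
bt,qt=go("bush top",t,225,165,(177,148),"w");bs,qs=go("bush scene",s,215,195,(220,80),"w")
ht,q1=go("handle top",t,350,175,(210,145),"y");hs,q2=go("handle scene",s,345,145,(200,45),"y")
print("bush",tri(t,bt,s,bs),plane(t,bt,.14),plane(s,bs,.14));print("handle",tri(t,ht,s,hs),plane(t,ht,.16),plane(s,hs,.16))
print([plane(t,q,.14) for q in qt]);print([plane(t,q,.16) for q in q1])
E
```

```text
bush top area 8039.5 cen [268.9039 201.5041] quad [[277.625, 189.125], [281.375, 210.125], [259.625, 213.875], [256.375, 193.125]]
bush scene area 14654.0 cen [260.3965 209.6287] quad [[286.625, 214.625], [266.375, 228.375], [228.875, 208.875], [272.625, 194.625]]
handle top area 1228.0 cen [403.1458 210.703 ] quad [[402.375, 205.125], [408.375, 210.625], [403.875, 216.375], [397.625, 210.625]]
handle scene area 1087.0 cen [395.4811 155.4323] quad [[390.375, 151.375], [399.625, 153.625], [400.625, 159.625], [390.875, 157.875]]
bush (array([0.5205, 0.3391, 0.1541]), [np.float64(0.008724239454774718), np.float64(0.008724239454774548)]) [0.5174 0.3332 0.14  ] [0.5369 0.3424 0.14  ]
handle (array([0.4967, 0.0274, 0.1609]), [np.float64(9.661871587292111e-05), np.float64(9.661871587280039e-05)]) [0.4968 0.0274 0.16  ] [0.4973 0.0266 0.16  ]
[array([0.5462, 0.3135, 0.14  ]), array([0.4977, 0.3041, 0.14  ]), array([0.4887, 0.354 , 0.14  ]), array([0.5366, 0.3624, 0.14  ])]
[array([0.5094, 0.029 , 0.16  ]), array([0.4971, 0.0156, 0.16  ]), array([0.484 , 0.0258, 0.16  ]), array([0.4969, 0.0398, 0.16  ])]
```

Emit:
{"op": "send_rows", "data": {
  "plan": [
    [[-2,2.4,-1.3,0,0,0],[-4,4.8,-2.6,0,0,0],[-6,7.2,-4,0,0,0],[-8.2,9.7,-5.3,0,0,0],[-10.4,12.2,-6.6,0,0,0],[-12.6,14.8,-8,0,0,0],[-14.6,17.2,-9.3,0,0,0],[-16.3,19.3,-10.7,0,0,0]]
  ],
  "fingers": 1
}}

```text
clock: 0.82
tool_pos: [0.2782, -0.4242, 0.3009]
orientation: [180.0, 0.0, -165.6]
force: [0.2, -0.6, -0.1]
opening: 0.0876
gripper_force: 0.0
```

Emit:
{"op": "send_rows", "data": {
  "plan": [
    [[-2,2.4,0,0,0,0],[-4,4.8,0,0,0,0],[-6,7.2,0,0,0,0],[-8.2,9.7,0,0,0,0],[-10.4,12.2,0,0,0,0],[-12.6,14.8,0,0,0,0],[-14.6,17.2,0,0,0,0],[-16.3,19.3,0,0,0,0]]
  ]
}}

```text
clock: 1.48
tool_pos: [0.388, -0.1968, 0.3005]
orientation: [180.0, 0.0, -165.5]
force: [0.9, 0.3, -0.1]
opening: 0.0879
gripper_force: 0.0
```

Emit:
{"op": "send_rows", "data": {
  "plan": [
    [[-2,2.4,0,0,0,-4],[-4,4.8,0,0,0,-8],[-6,7.2,0,0,0,-12],[-8.2,9.7,0,0,0,-16],[-10.4,12.2,0,0,0,-20],[-12.6,14.8,0,0,0,-24],[-14.6,17.2,0,0,0,-28],[-16.3,19.2,0,0,0,-30]]
  ]
}}

```text
clock: 2.15
tool_pos: [0.4981, 0.03, 0.3003]
orientation: [180.0, -0.0, -135.3]
force: [0.3, -1.1, 0.1]
opening: 0.088
gripper_force: 0.0
```

Run:
```python
from plant import ctrl
from h import *
o=ctrl.get_obs();print(o["clock"],o["tool_pos"],o["orientation"],o["joint_pos"],o["force"])
s=ctrl.snapshot("wrist");np.savez("pics/w1.npz",**s);cv2.imwrite("pics/w1.png",s["img"][:,:,::-1]);print(s["pose"])
```

```text
2.15 [0.4981 0.03   0.3003] [ 179.9872   -0.0025 -135.3002] [ 26.0337   0.553  -10.5067  -0.0116 -78.9468 -71.3317] [ 0.2708 -1.1317  0.0969]
[[-0.7038  0.684   0.1917  0.4476]
 [ 0.7104  0.6775  0.1908 -0.0209]
 [ 0.0006  0.2705 -0.9627  0.4921]
 [ 0.      0.      0.      1.    ]]
```

View pics/w1.png

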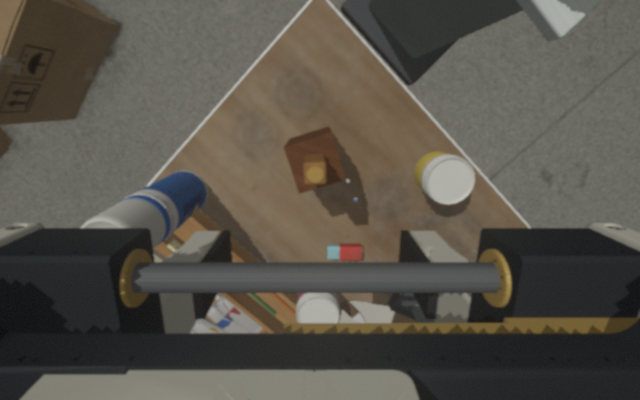

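The wrist view shows the handle at (315,172). The spray can at about (190,200) sits along the finger line, so I'll probably grasp with the gripper turned by 90°. Now I'll measure the handle, its yaw and the can.

Run:
```python
from h import *
t=np.load("pics/top0.npz");s=np.load("pics/scene0.npz");w=np.load("pics/w1.npz")
print("can top",tri(t,(450,127),s,(379,85)))
u0,v0,F=280,120,8
im=cv2.resize(w["img"][v0:v0+80,u0:u0+80],None,fx=F,fy=F,interpolation=cv2.INTER_CUBIC).astype(int)
r,g,b=im[...,0],im[...,1],im[...,2]
print(w["img"][150:190:4,315].tolist())
for th in(1.5,1.7):
  m=(g>105)&(r>th*b)&(r>150)
  c=blob(m,(280,420));h=cv2.convexHull(c);R=cv2.minAreaRect(h)
  q=(cv2.boxPoints(R)+.5)/F-.5+[u0,v0]; cc=(cen(h)+.5)/F-.5+[u0,v0]
  print(cv2.contourArea(c)/F/F,cc,R); print([plane(w,p,.16)[:2] for p in q],plane(w,cc,.16),tri(w,cc,t,(403.15,210.70)))
```

```text
can top (array([ 0.6796, -0.0675,  0.2049]), [np.float64(0.0023288909606877296), np.float64(0.0023288909606877873)])
[[93, 63, 43], [95, 68, 45], [100, 73, 47], [122, 88, 55], [141, 112, 66], [149, 124, 69], [148, 123, 69], [148, 124, 69], [132, 105, 61], [88, 61, 43]]
0.3359375 [316.0131 170.9937] ((292.0, 411.5), (3.0, 8.0), 90.0)
[array([0.4953, 0.0275]), array([0.4946, 0.0282]), array([0.4949, 0.0285]), array([0.4956, 0.0277])] [0.4951 0.0279 0.16  ] (array([0.4959, 0.0277, 0.1606]), [np.float64(0.0008683691992584995), np.float64(0.0008683691992583574)])
0.3359375 [316.0131 170.9937] ((292.0, 411.5), (3.0, 8.0), 90.0)
[array([0.4953, 0.0275]), array([0.4946, 0.0282]), array([0.4949, 0.0285]), array([0.4956, 0.0277])] [0.4951 0.0279 0.16  ] (array([0.4959, 0.0277, 0.1606]), [np.float64(0.0008683691992584995), np.float64(0.0008683691992583574)])
```

Run:
```python
from h import *
t=np.load("pics/top0.npz");w=np.load("pics/w1.npz")
u0,v0,F=280,120,8
im=cv2.resize(w["img"][v0:v0+80,u0:u0+80],None,fx=F,fy=F,interpolation=cv2.INTER_CUBIC).astype(int)
for th in(95,105,112):
  m=(im[...,1]>th)&(im[...,0]-im[...,2]>45)
  c=blob(m,(280,420));h=cv2.convexHull(c);R=cv2.minAreaRect(h)
  q=(cv2.boxPoints(R)+.5)/F-.5+[u0,v0]; cc=(cen(h)+.5)/F-.5+[u0,v0]
  P=[plane(w,p,.16)[:2] for p in q];e=P[1]-P[0]
  print(cv2.contourArea(c)/F/F,cc,R[2],np.degrees(np.arctan2(e[1],e[0])),np.linalg.norm(e),np.linalg.norm(P[2]-P[1]),plane(w,cc,.16),tri(w,cc,t,(403.15,210.70)))
```

```text
301.15625 [314.6286 172.4062] 90.0 134.73022434293904 0.018882172201285442 0.020724474173813647 [0.4972 0.028  0.16  ] (array([0.4968, 0.0277, 0.1622]), [np.float64(0.00011546994089128025), np.float64(0.00011546994089143943)])
221.5546875 [314.5734 173.6927] 45.0 -179.9713812596312 0.017577504922929234 0.017114569647902665 [0.4982 0.0289 0.16  ] (array([0.4969, 0.0281, 0.1657]), [np.float64(0.0004790044828899401), np.float64(0.00047900448289003666)])
188.5 [314.5422 173.7986] 11.309932708740234 -146.74065100786714 0.01604784987911525 0.016197373055463055 [0.4983 0.0289 0.16  ] (array([0.4969, 0.0282, 0.1659]), [np.float64(0.0005201434444705047), np.float64(0.0005201434444705535)])
```

Emit:
{"op": "send_rows", "data": {
  "plan": [
    [[0.2,-0.05,3,0,0,0],[0.2,-0.05,6,0,0,0],[0.2,-0.05,9,0,0,0],[0.2,-0.05,12,0,0,0],[0.2,-0.05,15,0,0,0],[0.2,-0.05,17.5,0,0,0],[0.2,-0.05,18.8,0,0,0],[0.2,-0.05,18.8,0,0,0]]
  ]
}}

```text
clock: 2.87
tool_pos: [0.4942, 0.0253, 0.1092]
orientation: [179.8, -0.3, -135.6]
force: [-0.9, -0.5, 0.6]
opening: 0.0874
gripper_force: 0.0
```

Emit:
{"op": "send_rows", "data": {
  "plan": [
    [[0,0,0,0,0,0],[0,0,0,0,0,0],[0,0,0,0,0,0],[0,0,0,0,0,0],[0,0,0,0,0,0],[0,0,0,0,0,0],[0,0,0,0,0,0],[0,0,0,0,0,0]]
  ],
  "fingers": 0
}}

```text
clock: 3.53
tool_pos: [0.4967, 0.0262, 0.1127]
orientation: [-180.0, 0.0, -135.6]
force: [0.5, -0.4, 0.2]
opening: 0.0401
gripper_force: 0.0
```

Run:
```python
from plant import ctrl
o=ctrl.get_obs();print(o)
```

```text
{'clock': 3.5333, 'joint_pos': array([ 2.56983366e+01,  7.88977328e+00, -2.78685733e+01,  4.03620801e-04,
       -5.42221194e+01, -7.12725646e+01]), 'qvel': array([ 0.03957104,  0.27477779, -0.12526608, -0.02698305, -0.06794295,
       -0.02385538]), 'tau': array([ 3.09758470e-04, -3.66433096e+01,  2.52712601e+01,  6.02711633e+00,
       -6.36893394e-02, -9.89006594e-05]), 'tool_pos': array([0.49670659, 0.02617496, 0.11265241]), 'orientation': array([-1.79993418e+02,  1.83946628e-02, -1.35573991e+02]), 'force': array([ 0.54568025, -0.3766063 ,  0.18567233]), 'moment': array([0.03552981, 0.08337296, 0.0257296 ]), 'gripper_force': 0.0, 'opening': 0.040125895152282515}
```

Emit:
{"op": "send_rows", "data": {
  "plan": [
    [[0,0,0,0,0,0],[0,0,0,0,0,0],[0,0,0,0,0,0],[0,0,0,0,0,0],[0,0,0,0,0,0],[0,0,0,0,0,0],[0,0,0,0,0,0],[0,0,0,0,0,0]]
  ]
}}

```text
clock: 4.2
tool_pos: [0.4966, 0.0262, 0.1124]
orientation: [180.0, -0.0, -135.6]
force: [1.2, 0.2, 0.7]
opening: 0.0239
gripper_force: 29.7
```

Emit:
{"op": "send_rows", "data": {
  "plan": [
    [[0,0,-1,0,0,0],[0,0,-3,0,0,0],[0,0,-5,0,0,0],[0,0,-7,0,0,0],[0,0,-9,0,0,0],[0,0,-11,0,0,0],[0,0,-13,0,0,0],[0,0,-15,0,0,0]]
  ]
}}

```text
clock: 4.87
tool_pos: [0.4962, 0.026, 0.2641]
orientation: [180.0, 0.0, -135.6]
force: [0.2, 0.0, -1.5]
opening: 0.0237
gripper_force: 29.7
```

Run:
```python
from plant import ctrl
from h import *
o=ctrl.get_obs();print(o["clock"],o["tool_pos"],o["orientation"],o["joint_pos"],o["force"],o["moment"],o["opening"])
s=ctrl.snapshot("wrist");np.savez("pics/w2.npz",**s);cv2.imwrite("pics/w2.png",s["img"][:,:,::-1]);print(s["pose"])
```

```text
4.8667 [0.4962 0.026  0.2641] [ 179.9961    0.0085 -135.5755] [ 25.6992   1.1359 -14.5033  -0.0067 -74.3539 -71.2728] [ 0.1759  0.0265 -1.4772] [ 0.0474 -0.0056 -0.03  ] 0.02369139465115133
[[-0.7004  0.6871  0.1929  0.4454]
 [ 0.7137  0.6742  0.1898 -0.0246]
 [ 0.0004  0.2707 -0.9627  0.456 ]
 [ 0.      0.      0.      1.    ]]
```

Emit:
{"op": "send_rows", "data": {
  "plan": [
    [[-1,0.8,-0.4,0,0,0],[-2.6,2,-0.8,0,0,0],[-4.4,3.4,-1.2,0,0,0],[-6.2,4.8,-1.6,0,0,0],[-8,6.2,-1.6,0,0,0],[-9.8,7.5,-1.6,0,0,0],[-11.6,8.9,-1.6,0,0,0],[-13.3,10.2,-1.6,0,0,0]]
  ]
}}

```text
clock: 5.58
tool_pos: [0.5198, 0.1937, 0.2782]
orientation: [180.0, -0.0, -135.6]
force: [-0.1, 0.1, -2.0]
opening: 0.0241
gripper_force: 29.7
```

Emit:
{"op": "send_rows", "data": {
  "plan": [
    [[-2.6,2,0,0,0,0],[-5.2,4,0,0,0,0],[-7.8,6,0,0,0,0],[-9.8,7.5,0,0,0,0],[-11.6,8.9,0,0,0,0],[-12.7,9.8,0,0,0,0],[-13.3,10.2,0,0,0,0],[-13.3,10.2,0,0,0,0]]
  ]
}}

```text
clock: 6.25
tool_pos: [0.5435, 0.3591, 0.2776]
orientation: [180.0, -0.1, -135.5]
force: [-0.3, -0.6, -0.2]
opening: 0.0237
gripper_force: 29.7
```

Emit:
{"op": "send_rows", "data": {
  "plan": [
    [[0,0,0,0,0,0],[0,0,0,0,0,0],[0,0,0,0,0,0]]
  ]
}}

```text
clock: 6.5
tool_pos: [0.5438, 0.3569, 0.279]
orientation: [-180.0, 0.0, -135.6]
force: [-0.7, -0.0, -1.1]
opening: 0.0243
gripper_force: 29.7
```

Run:
```python
from plant import ctrl
from h import *
o=ctrl.get_obs();print(o["clock"],o["tool_pos"],o["orientation"],o["joint_pos"],o["force"],o["moment"],o["opening"])
s=ctrl.snapshot("wrist");np.savez("pics/w3.npz",**s);cv2.imwrite("pics/w3.png",s["img"][:,:,::-1]);print(s["pose"])
```

```text
6.5 [0.5438 0.3569 0.279 ] [-179.9996    0.0312 -135.6257] [ 50.429   16.0156   5.2119   0.0038 -79.1653 -96.0554] [-0.7408 -0.031  -1.0914] [-0.0005  0.0626 -0.0242] 0.024303979366388652
[[-0.6998  0.6877  0.1933  0.4929]
 [ 0.7144  0.6735  0.1899  0.3063]
 [ 0.0004  0.271  -0.9626  0.4709]
 [ 0.      0.      0.      1.    ]]
```

View pics/w3.png

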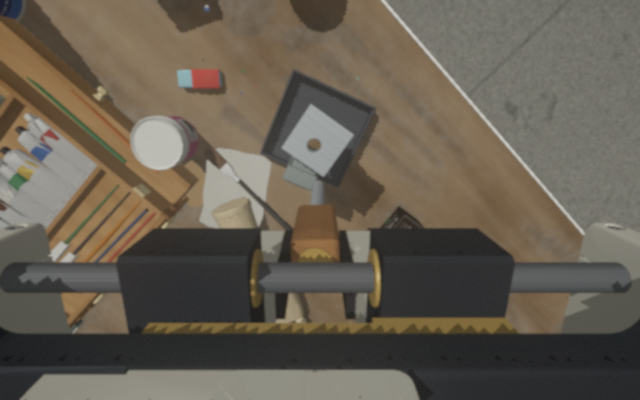

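The wrist view shows the bush at about (317,138), the hole at (314,144), and the rod's lower end at about (319,182). Now I'll measure these precisely with a crop.

Run:
```python
from h import *
t=np.load("pics/top0.npz");w=np.load("pics/w3.npz")
def m(S,u0,v0,nw,nh,F,near,th,hd,draw=None):
    im=cv2.resize(S["img"][v0:v0+nh,u0:u0+nw],None,fx=F,fy=F,interpolation=cv2.INTER_CUBIC)
    b=lambda p:(np.asarray(p)+.5)/F-.5+[u0,v0]
    g=im.min(2);c=blob(g>th,near);R=cv2.minAreaRect(c)
    ins=np.zeros(g.shape,np.uint8);cv2.drawContours(ins,[cv2.convexHull(c)],-1,1,-1);ins=cv2.erode(ins,np.ones((3*F,3*F)))
    h=blob((g<hd)&(ins>0),np.array(R[0]))
    print("rect",b(R[0]),np.array(R[1])/F,R[2],"cenhull",b(cen(cv2.convexHull(c))),"hole",b(cen(h)),cv2.contourArea(h)/F/F)
    if draw:
        o=im[...,::-1].copy();cv2.drawContours(o,[np.int32(cv2.boxPoints(R)),h],-1,(0,0,255),1);cv2.imwrite(draw,o)
    return b(cv2.boxPoints(R)).astype(float),b(cen(h))
for th in (150,):
  qw,hw=m(w,255,60,130,140,4,(248,312),th,130,"pics/c3.png")
  qt,ht=m(t,225,165,100,75,4,(177,148),165,150)
for S,q,h in((w,qw,hw),(t,qt,ht)):
  P=[plane(S,p,.14)[:2] for p in q];c=np.mean(P,0);e=P[1]-P[0]
  print("bush",c,"hole",plane(S,h,.14)[:2],"off",plane(S,h,.14)[:2]-c,np.linalg.norm(e),np.linalg.norm(P[2]-P[1]),np.degrees(np.arctan2(e[1],e[0])))
print(tri(w,qw.mean(0),t,qt.mean(0)),tri(w,hw,t,ht))
```

```text
rect [316.6818 140.2688] [51.0061 51.245 ] 35.272422790527344 cenhull [316.8845 140.0446] hole [313.4703 144.7356] 152.71875
rect [268.7941 201.349 ] [23.1507 23.0367] 81.25383758544922 cenhull [268.9039 201.5041] hole [268.679  199.3444] 18.03125
bush [0.5183 0.3338] hole [0.5234 0.3342] off [0.005  0.0004] 0.05029284766054927 0.04998531187322125 -171.97540878661064
bush [0.5178 0.3334] hole [0.5224 0.3338] off [0.0046 0.0003] 0.05316786906785751 0.053669058019663124 -80.8218315449536
(array([0.5179, 0.3334, 0.1396]), [np.float64(0.00010801007191829084), np.float64(0.00010801007191836913)]) (array([0.5239, 0.3351, 0.1293]), [np.float64(0.0004884724815300664), np.float64(0.0004884724815300017)])
```

View pics/c3.png

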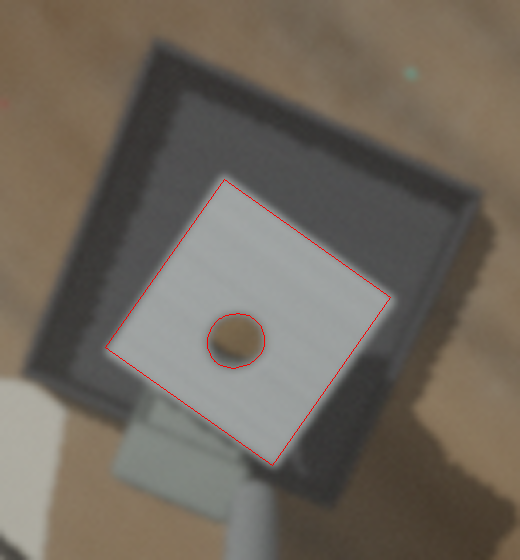

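The crop shows the bush outline and hole fitted well, and the rod tip just below them. Its rim's near edge is at crop (255,478), so the tip centre is about image (318.6,184.4).

Run:
```python
from h import *
w=np.load("pics/w3.npz")
P=w["pose"];p=np.linalg.inv(P)@np.array([.5438,.3569,.1716,1]);q=w["K"]@p[:3];print(q/q[2])
for v in(183.5,184.4,185.5):print(plane(w,(318.6,v),.1716))
g=w["img"][:,:,:].min(2)
for v in(184,188,192,196):print(v,g[v,306:332])
print(g[174:190,318])
```

```text
[315.4343 181.6965   1.    ]
[0.543  0.3602 0.1716]
[0.5436 0.3608 0.1716]
[0.5443 0.3616 0.1716]
184 [126 125 126 125 125 126 126 127 129 130 127 125 123 117 112 103  94  78
  65  57  56  59  57  57  55  56]
188 [107 114 118 120 120 118 120 126 129 130 127 125 120 116 110 104  94  81
  70  61  56  57  56  57  57  58]
192 [ 94  95  98  98 103 113 125 130 131 129 125 124 119 115 111 101  93  81
  72  64  58  54  57  56  55  55]
196 [ 93  92  93  94 102 114 127 132 130 128 125 123 119 113 105 100  92  84
  74  64  58  59  56  55  55  56]
[ 90  67  60  62  65  78 102 118 122 123 123 123 121 121 120 120]
```

Emit:
{"op": "send_rows", "data": {
  "plan": [
    [[0.5,-0.1,0.5,0,0,0],[1,-0.25,1,0,0,0],[1.5,-0.4,1.5,0,0,0],[2,-0.5,2,0,0,0],[2.05,-0.5,2.3,0,0,0],[2.05,-0.5,2.3,0,0,0],[2.05,-0.5,2.3,0,0,0],[2.05,-0.5,2.3,0,0,0]]
  ]
}}

```text
clock: 7.22
tool_pos: [0.5329, 0.3403, 0.2556]
orientation: [-180.0, 0.0, -135.6]
force: [0.2, -0.1, -2.0]
opening: 0.0243
gripper_force: 29.7
```

Run:
```python
from plant import ctrl
from h import *
o=ctrl.get_obs();print(o["clock"],o["tool_pos"],o["orientation"],o["force"],o["moment"])
s=ctrl.snapshot("wrist");np.savez("pics/w4.npz",**s)
z=ctrl.snapshot("scene");np.savez("pics/s4.npz",**z)
a=cv2.resize(s["img"][95:215,265:365],(500,600),interpolation=cv2.INTER_CUBIC)
b=cv2.resize(z["img"][125:245,230:290],(300,600),interpolation=cv2.INTER_CUBIC)
cv2.imwrite("pics/c4.png",np.hstack([a,b])[:,:,::-1])
```

```text
7.2167 [0.5329 0.3403 0.2556] [-179.992     0.0191 -135.5656] [ 0.2363 -0.0563 -1.9902] [-0.0047  0.0502  0.0349]
```

View pics/c4.png

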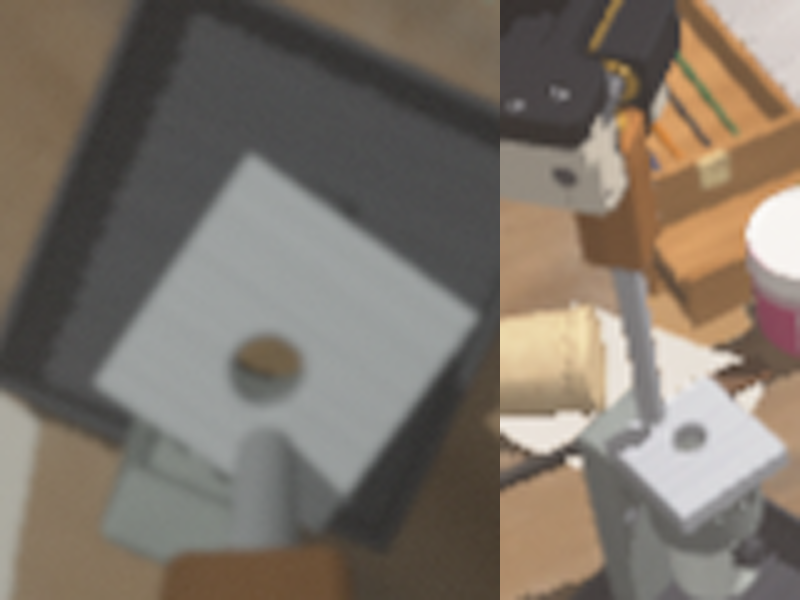

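The left crop shows the hole at (266,368) and the rod tip centred at about (263,455). The right crop shows the tip low over the bush's rear edge. From these I'll compute the shift in tool axes.

Run:
```python
from h import *
w=np.load("pics/w4.npz");y=np.radians(-135.57)
T=np.array([[np.cos(y),np.sin(y)],[np.sin(y),-np.cos(y)]])
h=plane(w,(317.8,168.2),.14)
for z in(.142,.148,.154):
  p=plane(w,(317.3,185.6),z);print(h[:2],p[:2],"tool mm",T@(h-p)[:2]*1e3, "tip-TCP tool mm",T@(p[:2]-[.5329,.3403])*1e3)
```

```text
[0.5233 0.3341] [0.5354 0.3453] tool mm [16.5267  0.4458] tip-TCP tool mm [-5.2746  1.8327]
[0.5233 0.3341] [0.5343 0.3442] tool mm [15.0137  0.4907] tip-TCP tool mm [-3.7616  1.7878]
[0.5233 0.3341] [0.5333 0.3431] tool mm [13.5007  0.5356] tip-TCP tool mm [-2.2486  1.7428]
```

Emit:
{"op": "send_rows", "data": {
  "plan": [
    [[0.5,0,0,0,0,0],[1,0.05,0.1,0,0,0],[1.5,0.05,0.3,0,0,0],[1.5,0.05,0.5,0,0,0],[1.5,0.05,0.7,0,0,0],[1.5,0.05,0.9,0,0,0],[1.5,0.05,1,0,0,0],[1.5,0.05,1,0,0,0]]
  ]
}}

```text
clock: 7.98
tool_pos: [0.5216, 0.33, 0.245]
orientation: [-180.0, -0.0, -135.6]
force: [0.4, 1.0, -1.4]
opening: 0.024
gripper_force: 29.7
```

Run:
```python
from plant import ctrl
from h import *
o=ctrl.get_obs();print(o["clock"],o["tool_pos"],o["orientation"],o["force"],o["moment"])
s=ctrl.snapshot("wrist");np.savez("pics/w5.npz",**s)
z=ctrl.snapshot("scene");np.savez("pics/s5.npz",**z)
a=cv2.resize(s["img"][95:215,265:365],(500,600),interpolation=cv2.INTER_CUBIC)
b=cv2.resize(z["img"][125:245,230:290],(300,600),interpolation=cv2.INTER_CUBIC)
cv2.imwrite("pics/c5.png",np.hstack([a,b])[:,:,::-1])
```

```text
7.9833 [0.5216 0.33   0.245 ] [-179.9996   -0.0348 -135.5723] [ 0.3858  1.022  -1.3993] [ 0.0562 -0.0355  0.029 ]
```

Emit:
{"op": "send_rows", "data": {
  "plan": [
    [[0,0,0.1,0,0,0],[0,0,0.2,0,0,0],[0,0,0.3,0,0,0],[0,0,0.4,0,0,0],[0,0,0.4,0,0,0]]
  ]
}}

```text
clock: 8.5
tool_pos: [0.5215, 0.3299, 0.2412]
orientation: [180.0, -0.0, -135.6]
force: [-0.3, 0.5, -1.7]
opening: 0.0237
gripper_force: 29.7
```

Emit:
{"op": "send_rows", "data": {
  "plan": [
    [[0,0,0.3,0,0,0],[0,0,0.6,0,0,0],[0,0,0.9,0,0,0],[0,0,1.3,0,0,0],[0,0,1.7,0,0,0],[0,0,2.1,0,0,0],[0,0,2.4,0,0,0],[0,0,2.4,0,0,0]]
  ]
}}

```text
clock: 9.17
tool_pos: [0.5213, 0.3298, 0.2165]
orientation: [180.0, -0.1, -135.6]
force: [1.0, -0.3, -2.9]
opening: 0.0238
gripper_force: 29.7
```

Run:
```python
from plant import ctrl
from h import *
o=ctrl.get_obs();print(o["clock"],o["tool_pos"],o["orientation"],o["force"],o["moment"])
s=ctrl.snapshot("wrist");np.savez("pics/w5.npz",**s)
z=ctrl.snapshot("scene");np.savez("pics/s5.npz",**z)
a=cv2.resize(s["img"][95:215,265:365],(500,600),interpolation=cv2.INTER_CUBIC)
b=cv2.resize(z["img"][125:245,230:290],(300,600),interpolation=cv2.INTER_CUBIC)
cv2.imwrite("pics/c5.png",np.hstack([a,b])[:,:,::-1])
```

```text
9.1667 [0.5213 0.3298 0.2165] [ 179.9918   -0.0678 -135.5745] [ 0.9855 -0.3266 -2.8909] [ 0.1129  0.0061 -0.0325]
```

View pics/c5.png

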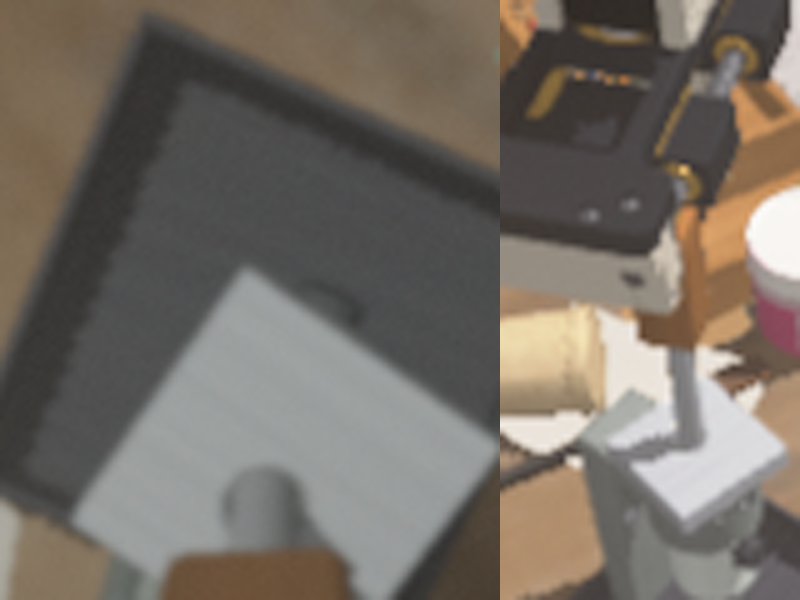

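The rod is in the hole, touching the right side of it (crop 222–302) slightly. I'll ease it by −1 mm in tool y and continue.

Emit:
{"op": "send_rows", "data": {
  "plan": [
    [[0,-0.1,0,0,0,0],[0,-0.1,0.2,0,0,0],[0,-0.1,0.4,0,0,0],[0,-0.1,0.6,0,0,0],[0,-0.1,0.8,0,0,0],[0,-0.1,1,0,0,0],[0,-0.1,1.2,0,0,0],[0,-0.1,1.4,0,0,0]]
  ]
}}

```text
clock: 9.93
tool_pos: [0.5224, 0.3294, 0.2034]
orientation: [180.0, 0.0, -135.6]
force: [-0.9, 1.3, 1.6]
opening: 0.0239
gripper_force: 29.7
```

```bash
python3 -c "
from plant import ctrl
o=ctrl.get_obs();print(o['tool_pos'],o['force'],o['moment'])"
```

```text
[0.5223693  0.32940523 0.20336636] [-0.88689533  1.30458905  1.57632258] [0.49349643 0.25706375 0.01869944]
```

Emit:
{"op": "send_rows", "data": {
  "plan": [
    [[0,0,0.1,0,0,0],[0,0,0.2,0,0,0],[0,0,0.3,0,0,0],[0,0,0.4,0,0,0],[0,0,0.5,0,0,0],[0,0,0.6,0,0,0],[0,0,0.7,0,0,0]]
  ]
}}

```text
clock: 10.52
tool_pos: [0.5235, 0.3298, 0.1984]
orientation: [-179.9, 0.2, -135.5]
force: [-0.4, 0.2, 8.2]
opening: 0.024
gripper_force: 29.8
```

Run:
```python
from plant import ctrl
from h import *
o=ctrl.get_obs();print(o['tool_pos'],o['orientation'],o['force'],o['moment'])
t=np.load("pics/s5.npz");z=ctrl.snapshot("scene")["img"];w=ctrl.snapshot("wrist")["img"]
# bush vertical shift in the scene view
a=t["img"][200:240,268:290].astype(np.float32).mean(2);b=z[200:240,268:290].astype(np.float32).mean(2)
print(cv2.phaseCorrelate(a,b))
```

```text
[0.5235 0.3298 0.1984] [-179.9464    0.2004 -135.5459] [-0.3532  0.183   8.1767] [ 0.2999  0.2574 -0.0055]
((-0.03200073664338454, 0.1875528487130147), 1.0257609302798907)
```

Emit:
{"op": "send_rows", "data": {
  "plan": [
    [[0,0,0.1,0,0,0],[0,0,0.2,0,0,0],[0,0,0.3,0,0,0],[0,0,0.4,0,0,0],[0,0,0.5,0,0,0],[0,0,0.6,0,0,0],[0,0,0.7,0,0,0],[0,0,0.8,0,0,0]]
  ]
}}

```text
clock: 11.28
tool_pos: [0.5235, 0.3299, 0.1904]
orientation: [-180.0, 0.2, -135.5]
force: [-1.1, 1.0, 7.8]
opening: 0.0239
gripper_force: 29.8
```

Run:
```python
from plant import ctrl
from h import *
o=ctrl.get_obs();print(o['tool_pos'],o['orientation'],o['force'],o['moment'])
t=np.load("pics/s5.npz");z=ctrl.snapshot("scene")["img"]
a=t["img"][200:240,268:290].astype(np.float32).mean(2);b=z[200:240,268:290].astype(np.float32).mean(2)
print(cv2.phaseCorrelate(a,b))
```

```text
[0.5235 0.3299 0.1904] [-179.9538    0.2029 -135.5438] [-1.1275  0.9603  7.7768] [0.3943 0.3405 0.0364]
((0.21620858816235256, 0.29302761834201263), 0.8305795113245646)
```

Emit:
{"op": "send_rows", "data": {
  "plan": [
    [[0,0,0.1,0,0,0],[0,0,0.2,0,0,0],[0,0,0.35,0,0,0],[0,0,0.5,0,0,0],[0,0,0.65,0,0,0],[0,0,0.8,0,0,0],[0,0,0.9,0,0,0],[0,0,1,0,0,0]]
  ]
}}

```text
clock: 12.0
tool_pos: [0.5222, 0.3295, 0.1782]
orientation: [180.0, 0.0, -135.6]
force: [0.1, 2.1, -0.7]
opening: 0.0236
gripper_force: 29.7
```

```bash
python3 -c "
from plant import ctrl
o=ctrl.get_obs();print(o['tool_pos'],o['force'],o['moment'])"
```

```text
[0.52216037 0.32947954 0.17824363] [ 0.06273639  2.07846363 -0.70588992] [1.00150898 0.21038881 0.00131505]
```

Emit:
{"op": "send_rows", "data": {
  "plan": [
    [[0,0,0.1,0,0,0],[0,0,0.2,0,0,0],[0,0,0.2,0,0,0]]
  ]
}}

```text
clock: 12.25
tool_pos: [0.5222, 0.3294, 0.176]
orientation: [180.0, -0.0, -135.6]
force: [-0.5, 2.7, -1.5]
opening: 0.0237
gripper_force: 29.7
```

Run:
```python
from plant import ctrl
from h import *
o=ctrl.get_obs();print(o['tool_pos'],o['orientation'],o['force'],o['moment'])
z=ctrl.snapshot("scene");w=ctrl.snapshot("wrist")
np.savez("pics/s6.npz",**z)
a=cv2.resize(z["img"][180:290,220:320],(500,550),interpolation=cv2.INTER_CUBIC)
b=cv2.resize(w["img"][80:240,240:327],(300,550),interpolation=cv2.INTER_CUBIC)
cv2.imwrite("pics/c6.png",np.hstack([a,b])[:,:,::-1])
```

```text
[0.5222 0.3294 0.176 ] [ 179.9848   -0.0135 -135.573 ] [-0.4945  2.6971 -1.5461] [1.2559 0.2054 0.0183]
```

View pics/c6.png

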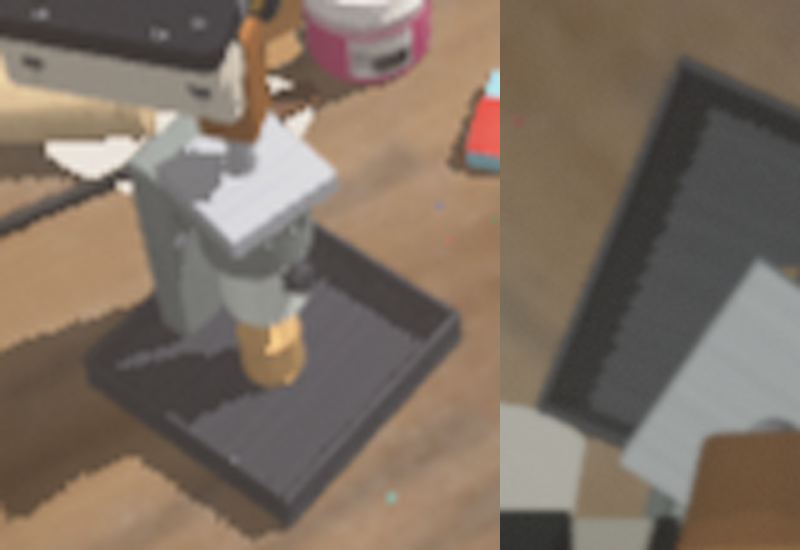

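The slug is visible below the tube, with its bottom edge at about (274,257) in the scene view. I'll check whether it rests on the tray.

Run:
```python
from h import *
s=np.load("pics/s6.npz");o,_=ray(s,(0,0));Pi=np.linalg.inv(s["pose"])
pr=lambda p:(lambda q:(q/q[2])[:2])(s["K"]@(Pi@np.append(p,1))[:3])
c=np.array([.518,.3335]);d=o[:2]-c;d/=np.linalg.norm(d);f=c+.014*d
for n,z,r in(("slug bottom",.003,.014),("slug top",.031,.014),("tube bottom",.055,.0185),("bottom if hanging",.04,.014),("top if hanging",.068,.014)):
  p=pr([*(c+r*d),z]);print(n,p,"crop",(p-[220,180])*5)
```

```text
slug bottom [275.7148 256.6303] crop [278.5741 383.1514]
slug top [274.5825 249.7383] crop [272.9123 348.6916]
tube bottom [273.8496 245.2777] crop [269.2479 326.3887]
bottom if hanging [274.2066 247.4508] crop [271.033  337.2538]
top if hanging [272.9982 240.0957] crop [264.9908 300.4785]
```

The slug's bottom edge matches the tray floor, so it has dropped out. Now I'll withdraw and go back towards the block.

Emit:
{"op": "send_rows", "data": {
  "plan": [
    [[-0.05,0.05,-0.3,0,0,0],[-0.05,0.05,-1,0,0,0],[-0.05,0.05,-2,0,0,0],[-0.05,0.05,-3.5,0,0,0],[-0.05,0.05,-5,0,0,0],[-0.05,0.05,-7,0,0,0],[-0.05,0.05,-9,0,0,0],[-0.05,0.05,-10.6,0,0,0]]
  ]
}}

```text
clock: 13.02
tool_pos: [0.5227, 0.3293, 0.2854]
orientation: [-179.9, 0.1, -135.6]
force: [1.3, 0.5, -1.5]
opening: 0.0239
gripper_force: 29.7
```

Emit:
{"op": "send_rows", "data": {
  "plan": [
    [[1,-1,0,0,0,0],[2.2,-2.2,0,0,0,0],[3.5,-3.5,0,0,0,0],[4.8,-4.8,0,0,0,0],[6.1,-6.1,0,0,0,0],[7.5,-7.5,0,0,0,0],[8.8,-8.8,0,0,0,0],[10.1,-10,0,0,0,0]]
  ]
}}

```text
clock: 13.68
tool_pos: [0.5198, 0.1852, 0.2822]
orientation: [-180.0, -0.0, -135.6]
force: [0.7, 1.0, -1.9]
opening: 0.0233
gripper_force: 29.7
```

Emit:
{"op": "send_rows", "data": {
  "plan": [
    [[1.6,-1.6,0,0,0,0],[3.2,-3.2,0.4,0,0,0],[4.8,-4.8,0.8,0,0,0],[6.3,-6.2,1.3,0,0,0],[7.7,-7.6,1.9,0,0,0],[9,-8.9,2.6,0,0,0],[9.8,-9.7,3.2,0,0,0],[10.1,-10,3.5,0,0,0]]
  ]
}}

```text
clock: 14.35
tool_pos: [0.5172, 0.0434, 0.2466]
orientation: [180.0, -0.1, -135.7]
force: [-0.2, -0.1, -2.0]
opening: 0.024
gripper_force: 29.7
```

Emit:
{"op": "send_rows", "data": {
  "plan": [
    [[0,0,0,0,0,0],[0,0,0,0,0,0],[0,0,0,0,0,0],[0,0,0,0,0,0]]
  ]
}}

```text
clock: 14.68
tool_pos: [0.5183, 0.0465, 0.2478]
orientation: [-180.0, 0.0, -135.5]
force: [-0.1, 0.2, -2.6]
opening: 0.0241
gripper_force: 29.7
```

Run:
```python
from plant import ctrl
from h import *
o=ctrl.get_obs();print(o["clock"],o["tool_pos"],o["orientation"],o["force"],o["moment"])
s=ctrl.snapshot("wrist");np.savez("pics/w7.npz",**s)
cv2.imwrite("pics/c7.png",cv2.resize(s["img"][100:220,255:375],(600,600),interpolation=cv2.INTER_CUBIC)[:,:,::-1])
```

```text
14.6833 [0.5183 0.0465 0.2478] [-179.9877    0.0291 -135.5192] [-0.1494  0.2378 -2.5529] [ 0.0545 -0.0004 -0.0315]
```

View pics/c7.png

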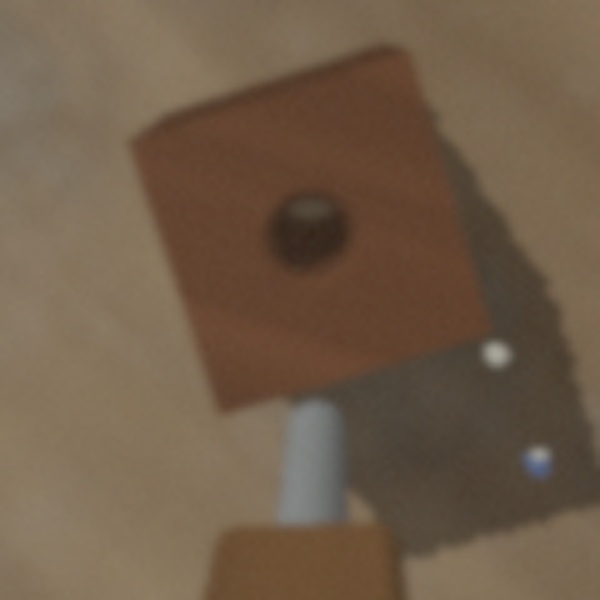

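The crop shows the block hole at (310,230) and the rod tip centred at about (315,425).

Run:
```python
from h import *
w=np.load("pics/w7.npz");y=np.radians(-135.52)
T=np.array([[np.cos(y),np.sin(y)],[np.sin(y),-np.cos(y)]])
h=plane(w,(316.6,145.6),.1)
for z in(.1384,.1404,.1424):
  p=plane(w,(317.7,184.6),z);print(h,p[:2],"tool mm",T@(h-p)[:2]*1e3,"tip-TCP",T@(p[:2]-[.5183,.0465])*1e3)
```

```text
[0.4971 0.0273 0.1   ] [0.5192 0.0503] tool mm [31.7754 -0.9166] tip-TCP [-3.2511  2.0815]
[0.4971 0.0273 0.1   ] [0.5188 0.0499] tool mm [31.2773 -0.8993] tip-TCP [-2.753   2.0642]
[0.4971 0.0273 0.1   ] [0.5185 0.0495] tool mm [30.7792 -0.8821] tip-TCP [-2.2549  2.047 ]
```

Emit:
{"op": "send_rows", "data": {
  "plan": [
    [[0.8,0,0,0,0,0],[1.6,-0.05,0.5,0,0,0],[2.4,-0.1,1.2,0,0,0],[3.05,-0.1,2,0,0,0],[3.05,-0.1,2.8,0,0,0],[3.05,-0.1,3.3,0,0,0],[3.05,-0.1,3.5,0,0,0],[3.05,-0.1,3.5,0,0,0]]
  ]
}}

```text
clock: 15.4
tool_pos: [0.4968, 0.0236, 0.2117]
orientation: [180.0, -0.1, -135.6]
force: [-0.1, 0.2, -0.7]
opening: 0.024
gripper_force: 29.7
```

Emit:
{"op": "send_rows", "data": {
  "plan": [
    [[0,0,0.2,0,0,0],[0,0,0.4,0,0,0],[0,0,0.6,0,0,0],[0,0,0.8,0,0,0],[0,0,1,0,0,0],[0,0,1,0,0,0]]
  ]
}}

```text
clock: 15.9
tool_pos: [0.4967, 0.0237, 0.202]
orientation: [180.0, -0.0, -135.6]
force: [-0.4, -0.2, -1.2]
opening: 0.0243
gripper_force: 29.7
```

```bash
python3 -c "
from plant import ctrl
o=ctrl.get_obs();print(o['tool_pos'],o['force'],o['moment'])"
```

```text
[0.49674676 0.02365191 0.20199411] [-0.42061265 -0.20693506 -1.22428636] [ 0.0419863   0.02526497 -0.013197  ]
```

Emit:
{"op": "send_rows", "data": {
  "plan": [
    [[0,0,0.7,0,0,0],[0,0,1.4,0,0,0],[0,0,2.2,0,0,0],[0,0,3,0,0,0],[0,0,3.8,0,0,0],[0,0,4.6,0,0,0],[0,0,5.2,0,0,0],[0,0,5.5,0,0,0]]
  ]
}}

```text
clock: 16.57
tool_pos: [0.4965, 0.0235, 0.1462]
orientation: [180.0, -0.1, -135.6]
force: [-1.4, 0.1, -1.2]
opening: 0.024
gripper_force: 29.7
```

Emit:
{"op": "send_rows", "data": {
  "plan": [
    [[0,0,0.6,0,0,0],[0,0,1.2,0,0,0],[0,0,1.8,0,0,0],[0,0,2.3,0,0,0],[0,0,2.7,0,0,0],[0,0,2.9,0,0,0],[0,0,3,0,0,0],[0,0,3,0,0,0]]
  ]
}}

```text
clock: 17.23
tool_pos: [0.497, 0.0237, 0.1174]
orientation: [180.0, -0.0, -135.6]
force: [0.4, -0.6, -1.1]
opening: 0.0236
gripper_force: 29.7
```

```bash
python3 -c "
from plant import ctrl
o=ctrl.get_obs();print(o['tool_pos'],o['orientation'],o['force'],o['moment'])"
```

```text
[0.49698013 0.02366908 0.11735859] [ 1.79999638e+02 -7.91770947e-03 -1.35569290e+02] [ 0.35441202 -0.55966829 -1.1286558 ] [ 0.03441975  0.04809491 -0.04964402]
```

Emit:
{"op": "send_rows", "data": {
  "plan": [
    [[0,0,0.15,0,0,0],[0,0,0.3,0,0,0],[0,0,0.4,0,0,0],[0,0,0.5,0,0,0],[0,0,0.55,0,0,0],[0,0,0.55,0,0,0]]
  ]
}}

```text
clock: 17.73
tool_pos: [0.4972, 0.0237, 0.1124]
orientation: [-180.0, 0.0, -135.6]
force: [-0.7, 0.6, 3.6]
opening: 0.0238
gripper_force: 29.7
```

Emit:
{"op": "send_rows", "data": {
  "plan": [
    [[0,0,0,0,0,0],[0,0,0,0,0,0],[0,0,0,0,0,0],[0,0,0,0,0,0],[0,0,0,0,0,0],[0,0,0,0,0,0],[0,0,0,0,0,0],[0,0,0,0,0,0]]
  ],
  "fingers": 1
}}

```text
clock: 18.4
tool_pos: [0.497, 0.0236, 0.1119]
orientation: [-180.0, -0.0, -135.6]
force: [0.4, 0.4, -0.3]
opening: 0.0717
gripper_force: 0.0
```

Emit:
{"op": "send_rows", "data": {
  "plan": [
    [[0,0,0,0,0,0],[0,0,0,0,0,0],[0,0,0,0,0,0],[0,0,0,0,0,0],[0,0,-0.5,0,0,0],[0,0,-1.5,0,0,0],[0,0,-3,0,0,0],[0,0,-5,0,0,0]]
  ]
}}

```text
clock: 19.07
tool_pos: [0.4963, 0.0234, 0.1624]
orientation: [180.0, -0.1, -135.6]
force: [0.2, 0.5, 0.2]
opening: 0.0875
gripper_force: 0.0
```

Emit:
{"op": "send_rows", "data": {
  "plan": [
    [[0,0,-2,0,0,0],[0,0,-4,0,0,0],[0,0,-6,0,0,0],[0,0,-8,0,0,0],[0,0,-10,0,0,0],[0,0,-12,0,0,0],[0,0,-13,0,0,0],[0,0,-13,0,0,0]]
  ]
}}

```text
clock: 19.73
tool_pos: [0.4981, 0.0238, 0.2952]
orientation: [-179.9, 0.3, -135.6]
force: [0.8, 0.4, -0.4]
opening: 0.0874
gripper_force: 0.0
```

Run:
```python
from plant import ctrl
from h import *
o=ctrl.get_obs();print(o["clock"],o["tool_pos"],o["orientation"],o["force"],o["opening"])
w=ctrl.snapshot("wrist");z=ctrl.snapshot("scene");t=ctrl.snapshot("top")
a=cv2.resize(w["img"][120:220,260:360],(400,400),interpolation=cv2.INTER_CUBIC)
b=cv2.resize(z["img"][145:245,345:445],(400,400),interpolation=cv2.INTER_CUBIC)
s0=np.load("pics/scene0.npz")["img"]
c=cv2.resize(z["img"][140:290,170:400],(400,200));d=cv2.resize(s0[140:290,170:400],(400,200))
cv2.imwrite("pics/c8.png",np.vstack([np.hstack([a,b]),np.hstack([c,d])])[:,:,::-1])
```

```text
19.7333 [0.4981 0.0238 0.2952] [-179.8637    0.2526 -135.5639] [ 0.7814  0.3863 -0.3672] 0.08741574861726335
```

View pics/c8.png

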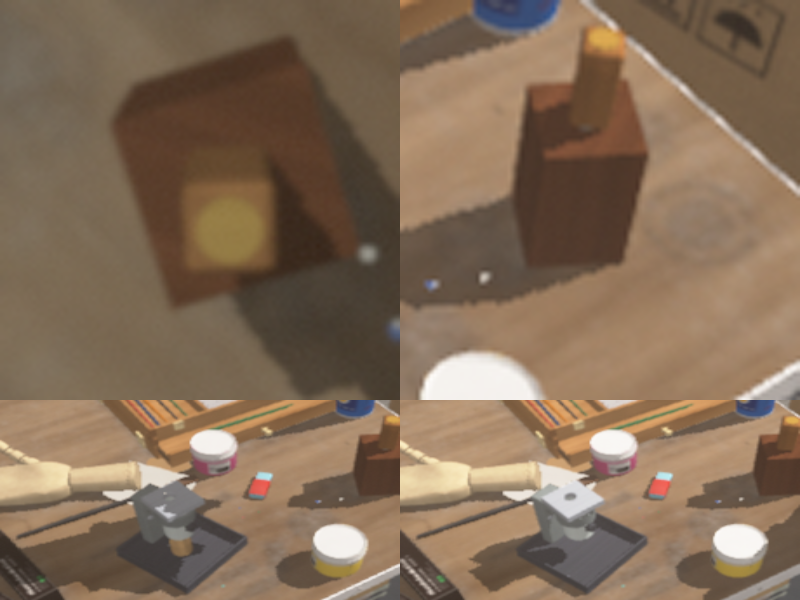

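The handle is back and the side items look unmoved. There's a faint bright spot at the handle's base at crop (590,127), so I'll check that the drift is fully home.

Run:
```python
from plant import ctrl
from h import *
z=ctrl.snapshot("scene");t=ctrl.snapshot("top");F=4
np.savez("pics/s9.npz",**z)
def go(S,u0,v0,near):
    im=cv2.resize(S["img"][v0:v0+75,u0:u0+100],None,fx=F,fy=F,interpolation=cv2.INTER_CUBIC).astype(int)
    r,g,b=im[...,0],im[...,1],im[...,2]
    c=blob((r>165)&(g>110)&(b<130)&(r-b>70),near);h=cv2.convexHull(c)
    return (cen(h)+.5)/F-.5+[u0,v0],cv2.contourArea(c)
a,aa=go(t,350,175,(210,145));b,bb=go(z,345,145,(200,45));print(a,aa,b,bb,tri(t,a,z,b))
s0=np.load("pics/scene0.npz")
im=lambda S:cv2.resize(S["img"][148:188,380:412],None,fx=12,fy=12,interpolation=cv2.INTER_NEAREST)
cv2.imwrite("pics/c9.png",np.hstack([im(s0),im(z)])[:,:,::-1])
```

```text
[446.1215 247.2952] 78.5 [396.3435 154.7969] 983.5 (array([ 0.4507, -0.0109,  0.1879]), [np.float64(0.06028427304098573), np.float64(0.06028427304098582)])
```

View pics/c9.png

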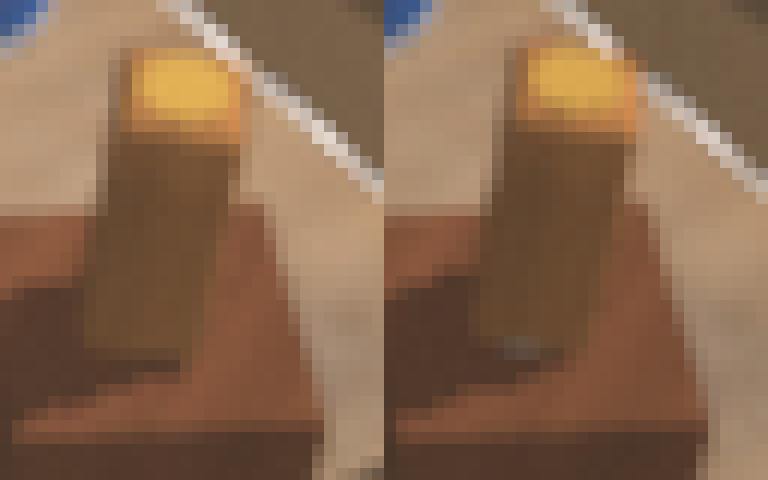

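In the second picture the handle sits about 1 px (2–3 mm) higher than at the start, and a sliver of rod shows, so the drift isn't fully home. I'll press it down gently with shut fingertips on the handle's top.

Emit:
{"op": "send_rows", "data": {
  "plan": [
    [[-0.2,0.2,1,0,0,0],[-0.2,0.2,2,0,0,0],[-0.2,0.2,3,0,0,0],[-0.2,0.2,4,0,0,0],[-0.2,0.2,5,0,0,0],[-0.2,0.2,6,0,0,0],[-0.2,0.2,6.5,0,0,0],[-0.2,0.2,6.5,0,0,0]]
  ],
  "fingers": 0
}}

```text
clock: 20.65
tool_pos: [0.4963, 0.0263, 0.2254]
orientation: [179.9, -0.1, -135.6]
force: [-0.6, 0.5, -0.7]
opening: 0.04
gripper_force: 0.0
```

Emit:
{"op": "send_rows", "data": {
  "plan": [
    [[0,0,0,0,0,0],[0,0,0,0,0,0],[0,0,0,0,0,0],[0,0,0,0,0,0],[0,0,0,0,0,0],[0,0,0,0,0,0],[0,0,0,0,0,0],[0,0,0,0,0,0]]
  ]
}}

```text
clock: 21.32
tool_pos: [0.497, 0.0265, 0.227]
orientation: [-180.0, 0.0, -135.6]
force: [-0.5, -0.1, 0.6]
opening: 0.0008
gripper_force: 0.0
```

Emit:
{"op": "send_rows", "data": {
  "plan": [
    [[0,0,1,0,0,0],[0,0,2,0,0,0],[0,0,3,0,0,0],[0,0,4,0,0,0],[0,0,5,0,0,0],[0,0,5.5,0,0,0],[0,0,5.8,0,0,0],[0,0,5.8,0,0,0]]
  ]
}}

```text
clock: 21.98
tool_pos: [0.4967, 0.0264, 0.1681]
orientation: [180.0, -0.1, -135.6]
force: [0.5, 1.4, 1.0]
opening: 0.0007
gripper_force: 0.0
```

Emit:
{"op": "send_rows", "data": {
  "plan": [
    [[0,0,0.1,0,0,0],[0,0,0.2,0,0,0],[0,0,0.3,0,0,0],[0,0,0.4,0,0,0],[0,0,0.5,0,0,0],[0,0,0.5,0,0,0]]
  ]
}}

```text
clock: 22.48
tool_pos: [0.4969, 0.0265, 0.1639]
orientation: [180.0, -0.0, -135.6]
force: [0.2, 0.2, 0.5]
opening: 0.0006
gripper_force: 0.0
```

Emit:
{"op": "send_rows", "data": {
  "plan": [
    [[0,0,0.1,0,0,0],[0,0,0.2,0,0,0],[0,0,0.2,0,0,0]]
  ]
}}

```text
clock: 22.73
tool_pos: [0.4969, 0.0265, 0.1618]
orientation: [180.0, -0.0, -135.6]
force: [-0.7, 0.5, 0.2]
opening: 0.0007
gripper_force: 0.0
```

Emit:
{"op": "send_rows", "data": {
  "plan": [
    [[0,0,0.1,0,0,0],[0,0,0.15,0,0,0],[0,0,0.15,0,0,0]]
  ]
}}

```text
clock: 22.98
tool_pos: [0.4969, 0.0265, 0.1603]
orientation: [180.0, -0.0, -135.6]
force: [-0.6, -0.5, -0.5]
opening: 0.0002
gripper_force: 0.0
```

Emit:
{"op": "send_rows", "data": {
  "plan": [
    [[0,0,0.1,0,0,0],[0,0,0.15,0,0,0],[0,0,0.15,0,0,0]]
  ]
}}

```text
clock: 23.23
tool_pos: [0.4969, 0.0265, 0.1588]
orientation: [180.0, -0.0, -135.6]
force: [-0.5, 0.5, 0.3]
opening: 0.0007
gripper_force: 0.0
```

Emit:
{"op": "send_rows", "data": {
  "plan": [
    [[0,0,0.1,0,0,0],[0,0,0.15,0,0,0],[0,0,0.15,0,0,0]]
  ]
}}

```text
clock: 23.48
tool_pos: [0.4969, 0.0265, 0.1573]
orientation: [180.0, -0.0, -135.6]
force: [-0.1, -0.2, 0.6]
opening: 0.0009
gripper_force: 0.0
```

Run:
```python
from plant import ctrl
from h import *
z=ctrl.snapshot("scene");s9=np.load("pics/s9.npz");s0=np.load("pics/scene0.npz")
for n,S in(("start",s0),("before",s9),("now",z)):
  print(n,S["img"][150:184,393].astype(int).sum(1))
  print(S["img"][172:182,388:396].min(2).tolist())
```

```text
start [420 407 434 473 488 490 478 424 353 290 246 241 241 233 233 227 235 235
 233 235 237 236 241 237 239 240 241 220 187 229 268 270 275 259]
[[50, 50, 49, 51, 51, 52, 50, 51], [50, 50, 50, 50, 52, 50, 50, 51], [51, 49, 50, 51, 52, 52, 51, 52], [50, 50, 50, 51, 51, 52, 52, 52], [49, 50, 50, 51, 52, 52, 51, 52], [46, 48, 48, 48, 48, 49, 49, 51], [45, 43, 44, 44, 45, 44, 45, 54], [44, 46, 45, 50, 53, 51, 52, 56], [51, 53, 53, 58, 59, 58, 58, 59], [57, 61, 60, 59, 59, 58, 61, 60]]
before [395 388 417 456 464 451 398 341 295 240 222 228 220 216 216 216 219 222
 222 221 226 223 223 229 228 228 228 205 210 244 257 256 264 244]
[[47, 49, 47, 48, 49, 48, 49, 49], [47, 47, 47, 48, 49, 50, 48, 49], [47, 47, 48, 47, 49, 49, 49, 49], [47, 48, 48, 48, 49, 49, 49, 49], [45, 49, 59, 64, 60, 52, 49, 50], [43, 47, 58, 63, 57, 49, 46, 50], [43, 43, 43, 42, 44, 48, 48, 53], [43, 43, 43, 49, 51, 53, 56, 56], [52, 51, 51, 54, 56, 55, 56, 58], [58, 58, 57, 57, 57, 55, 57, 57]]
now [398 386 419 459 464 448 396 343 289 240 226 225 215 214 215 216 219 218
 221 222 221 225 223 229 229 229 226 200 210 242 256 258 263 245]
[[47, 48, 48, 47, 47, 47, 47, 49], [47, 48, 47, 48, 47, 50, 48, 49], [48, 48, 47, 46, 48, 50, 50, 49], [47, 48, 48, 48, 49, 50, 49, 49], [45, 49, 59, 63, 59, 52, 48, 49], [42, 48, 57, 62, 57, 47, 46, 49], [44, 42, 44, 43, 43, 48, 50, 53], [43, 44, 42, 48, 49, 52, 55, 57], [51, 50, 50, 55, 58, 55, 56, 58], [58, 57, 57, 56, 56, 56, 58, 57]]
```

I've viewed 12 pictures, which is over the limit of 10, so from here I'll use numbers only.

Run:
```python
from plant import ctrl
from h import *
o=ctrl.get_obs();print(o["clock"],o["tool_pos"],o["joint_pos"],o["force"],o["opening"])
s9=np.load("pics/s9.npz")
for k in range(2):
  z=ctrl.snapshot("scene");d=np.abs(z["img"].astype(int)-s9["img"]).max(2)>40
  ys,xs=np.where(d);print(d.sum(), (xs.min(),xs.max(),ys.min(),ys.max()) if len(xs) else None)
Pi=np.linalg.inv(z["pose"])
pr=lambda p:(lambda q:(q/q[2])[:2])(z["K"]@(Pi@np.append(p,1))[:3])
print("tcp px",pr(o["tool_pos"]),"tip+10cm",pr(o["tool_pos"]+[0,0,.1]))
w=ctrl.snapshot("wrist");Wi=np.linalg.inv(w["pose"]);q=w["K"]@(Wi@np.append(o["tool_pos"],1))[:3];print("tcp in wrist",q/q[2])
print(z["img"][130:160:3,395].tolist())
u,v=np.int32((q/q[2])[:2]);print(w["img"][v-60:v+30:6,u].tolist())
t=ctrl.snapshot("top");t0=np.load("pics/top0.npz");print((np.abs(t["img"].astype(int)-t0["img"]).max(2)>40).sum())
```

```text
23.5333 [0.4969 0.0265 0.1574] [ 25.717    5.3706 -24.2641  -0.0012 -60.3758 -71.2929] [-0.7828  0.2962  0.3386] 0.00032713038457560164
19375 (np.int64(16), np.int64(639), np.int64(0), np.int64(399))
19382 (np.int64(16), np.int64(639), np.int64(0), np.int64(399))
tcp px [395.4755 156.3705] tip+10cm [402.4263 120.317 ]
tcp in wrist [315.7439 222.0028   1.    ]
[[70, 65, 66], [63, 59, 59], [53, 48, 45], [141, 133, 122], [141, 133, 122], [140, 133, 122], [192, 181, 172], [178, 137, 90], [217, 168, 81], [178, 129, 71]]
[[91, 62, 44], [94, 63, 45], [98, 66, 45], [100, 68, 48], [108, 77, 48], [109, 79, 50], [109, 80, 52], [117, 85, 53], [149, 109, 70], [156, 131, 73], [161, 135, 76], [157, 131, 73], [116, 97, 59], [93, 72, 49], [91, 79, 63]]
33897
```

In the scene view the fingertips end at row 149, just above the handle top (150–158), so they still have some way to go. I'll keep pressing down gently; the arm gives about 3 N/mm.

Emit:
{"op": "send_rows", "data": {
  "plan": [
    [[0,0,0.1,0,0,0],[0,0,0.2,0,0,0],[0,0,0.3,0,0,0],[0,0,0.4,0,0,0],[0,0,0.4,0,0,0]]
  ]
}}

```text
clock: 24.15
tool_pos: [0.4968, 0.0265, 0.1532]
orientation: [180.0, -0.0, -135.6]
force: [0.8, 0.6, 1.2]
opening: 0.0004
gripper_force: 0.0
```

Run:
```python
from plant import ctrl
o=ctrl.get_obs();print(o["tool_pos"],o["force"],o["opening"])
z=ctrl.snapshot("scene")["img"]
for u in(386,391,395,399,404,408):print(u,z[128:164:2,u].astype(int).sum(1).tolist())
print(z[174:180,388:396].min(2).tolist())
```

```text
[0.49683808 0.02646981 0.15317459] [0.80765129 0.64024753 1.1782967 ] 0.0004320556921839159
386 [193, 280, 202, 177, 152, 275, 395, 365, 374, 398, 399, 430, 427, 421, 424, 432, 434, 452]
391 [200, 198, 196, 240, 149, 177, 395, 398, 395, 395, 397, 416, 328, 279, 228, 269, 222, 216]
395 [200, 195, 200, 201, 149, 151, 346, 396, 397, 397, 396, 391, 444, 468, 433, 327, 235, 237]
399 [202, 198, 197, 199, 166, 151, 298, 398, 398, 397, 395, 354, 456, 444, 430, 370, 242, 238]
404 [197, 200, 196, 199, 187, 149, 177, 395, 398, 394, 398, 398, 271, 272, 509, 462, 434, 428]
408 [199, 199, 199, 198, 202, 152, 148, 365, 396, 397, 394, 395, 324, 273, 273, 278, 574, 419]
[[47, 48, 48, 46, 48, 50, 50, 50], [48, 48, 48, 48, 49, 49, 49, 49], [45, 50, 59, 64, 59, 51, 48, 50], [42, 48, 59, 63, 58, 49, 44, 50], [44, 43, 43, 43, 44, 47, 49, 53], [42, 42, 43, 47, 50, 55, 54, 56]]
```

Emit:
{"op": "send_rows", "data": {
  "plan": [
    [[0,0,0.1,0,0,0],[0,0,0.2,0,0,0],[0,0,0.3,0,0,0],[0,0,0.4,0,0,0],[0,0,0.4,0,0,0]]
  ]
}}

```text
clock: 24.62
tool_pos: [0.4969, 0.0265, 0.1492]
orientation: [180.0, -0.0, -135.6]
force: [0.9, 0.1, -0.3]
opening: 0.0008
gripper_force: 0.0
```

Emit:
{"op": "send_rows", "data": {
  "plan": [
    [[0,0,0.1,0,0,0],[0,0,0.2,0,0,0],[0,0,0.3,0,0,0],[0,0,0.3,0,0,0]]
  ]
}}

```text
clock: 24.95
tool_pos: [0.4969, 0.0265, 0.1462]
orientation: [180.0, -0.0, -135.6]
force: [0.7, 0.1, -0.1]
opening: 0.0004
gripper_force: 0.0
```

Run:
```python
from plant import ctrl
o=ctrl.get_obs();print(o["tool_pos"],o["force"],o["moment"])
z=ctrl.snapshot("scene")["img"]
for u in(391,395,399):print(u,z[144:164,u].astype(int).sum(1).tolist())
print(z[174:180,388:396].min(2).tolist())
```

```text
[0.49688101 0.02647992 0.14622457] [ 0.66991233  0.10689287 -0.06946799] [0.02207763 0.07480707 0.0028312 ]
391 [397, 397, 395, 398, 396, 398, 396, 398, 366, 288, 235, 229, 229, 235, 235, 224, 221, 225, 215, 210]
395 [395, 397, 398, 395, 397, 396, 397, 395, 407, 445, 441, 438, 428, 370, 326, 263, 238, 236, 235, 228]
399 [395, 398, 397, 394, 395, 397, 395, 397, 395, 420, 444, 450, 432, 406, 368, 297, 240, 237, 237, 250]
[[48, 46, 48, 47, 48, 48, 50, 49], [48, 48, 47, 48, 49, 49, 50, 49], [47, 49, 60, 63, 59, 51, 49, 49], [43, 46, 58, 63, 57, 51, 44, 50], [43, 42, 43, 44, 42, 48, 49, 54], [42, 44, 43, 46, 50, 53, 56, 56]]
```

Emit:
{"op": "send_rows", "data": {
  "plan": [
    [[0,0,0.1,0,0,0],[0,0,0.2,0,0,0],[0,0,0.3,0,0,0],[0,0,0.3,0,0,0]]
  ]
}}

```text
clock: 25.33
tool_pos: [0.4968, 0.0264, 0.1432]
orientation: [180.0, -0.0, -135.6]
force: [-0.8, -1.4, 0.2]
opening: 0.0006
gripper_force: 0.0
```

Emit:
{"op": "send_rows", "data": {
  "plan": [
    [[0,0,0.1,0,0,0],[0,0,0.2,0,0,0],[0,0,0.2,0,0,0]]
  ]
}}

```text
clock: 25.58
tool_pos: [0.4969, 0.0265, 0.1413]
orientation: [180.0, -0.0, -135.6]
force: [0.1, 0.4, -0.3]
opening: 0.0009
gripper_force: 0.0
```

Emit:
{"op": "send_rows", "data": {
  "plan": [
    [[0,0,0.1,0,0,0],[0,0,0.2,0,0,0],[0,0,0.2,0,0,0]]
  ]
}}

```text
clock: 25.83
tool_pos: [0.4969, 0.0265, 0.1392]
orientation: [180.0, -0.0, -135.6]
force: [-0.4, 0.7, -0.1]
opening: 0.0005
gripper_force: 0.0
```

Run:
```python
from plant import ctrl
o=ctrl.get_obs();print(o["tool_pos"],o["force"],o["moment"])
z=ctrl.snapshot("scene")["img"]
for u in(391,395,399):print(u,z[144:164,u].astype(int).sum(1).tolist())
print(z[174:180,388:396].min(2).tolist())
```

```text
[0.49685078 0.02646006 0.13921021] [-0.39911227  0.67626502 -0.11358701] [ 0.05910265  0.04776695 -0.00080998]
391 [176, 319, 396, 397, 394, 397, 395, 397, 398, 399, 388, 321, 228, 237, 235, 223, 222, 222, 217, 212]
395 [150, 256, 361, 394, 397, 398, 396, 397, 397, 398, 396, 364, 299, 255, 257, 260, 236, 238, 233, 230]
399 [148, 160, 306, 397, 396, 395, 400, 397, 398, 397, 395, 395, 409, 407, 369, 293, 240, 238, 236, 251]
[[48, 48, 48, 47, 48, 48, 49, 51], [48, 47, 48, 47, 48, 50, 50, 48], [45, 49, 59, 64, 60, 52, 48, 50], [42, 46, 57, 63, 58, 47, 45, 50], [44, 42, 42, 43, 44, 47, 48, 53], [42, 43, 42, 48, 51, 54, 56, 56]]
```

Emit:
{"op": "send_rows", "data": {
  "plan": [
    [[0,0,0.1,0,0,0],[0,0,0.2,0,0,0],[0,0,0.2,0,0,0]]
  ]
}}

```text
clock: 26.13
tool_pos: [0.4969, 0.0265, 0.1372]
orientation: [180.0, -0.0, -135.6]
force: [-0.5, -0.2, -0.3]
opening: 0.0003
gripper_force: 0.0
```

Emit:
{"op": "send_rows", "data": {
  "plan": [
    [[0,0,0.1,0,0,0],[0,0,0.2,0,0,0],[0,0,0.2,0,0,0]]
  ]
}}

```text
clock: 26.38
tool_pos: [0.4969, 0.0265, 0.1352]
orientation: [180.0, -0.0, -135.6]
force: [-0.4, -0.8, 0.0]
opening: 0.0006
gripper_force: 0.0
```

Run:
```python
from plant import ctrl
o=ctrl.get_obs();print(o["tool_pos"],o["force"],o["moment"])
z=ctrl.snapshot("scene")["img"]
for u in(391,395,399):print(u,z[144:164,u].astype(int).sum(1).tolist())
print(z[174:180,388:396].min(2).tolist())
```

```text
[0.4968772  0.02647082 0.13524324] [-0.42559969 -0.76628781  0.03625146] [ 0.0315942   0.04130527 -0.0235123 ]
391 [152, 147, 227, 348, 395, 395, 399, 397, 398, 393, 397, 395, 349, 276, 233, 223, 223, 220, 217, 209]
395 [154, 150, 158, 304, 398, 397, 396, 395, 394, 398, 397, 395, 395, 338, 253, 244, 235, 236, 234, 224]
399 [161, 147, 148, 193, 324, 397, 395, 397, 396, 396, 397, 395, 397, 396, 369, 295, 240, 240, 238, 250]
[[48, 47, 48, 47, 48, 50, 50, 50], [47, 48, 47, 49, 49, 49, 48, 50], [45, 49, 59, 64, 58, 51, 49, 49], [43, 46, 57, 63, 57, 47, 45, 50], [42, 43, 42, 44, 44, 48, 49, 53], [43, 43, 42, 47, 50, 54, 56, 56]]
```

Emit:
{"op": "send_rows", "data": {
  "plan": [
    [[0,0,0.1,0,0,0],[0,0,0.2,0,0,0],[0,0,0.3,0,0,0],[0,0,0.3,0,0,0]]
  ]
}}

```text
clock: 26.77
tool_pos: [0.4968, 0.0264, 0.1322]
orientation: [180.0, -0.0, -135.6]
force: [0.0, -1.0, -0.1]
opening: 0.0006
gripper_force: 0.0
```

Emit:
{"op": "send_rows", "data": {
  "plan": [
    [[0,0,0.1,0,0,0],[0,0,0.2,0,0,0],[0,0,0.2,0,0,0]]
  ]
}}

```text
clock: 27.02
tool_pos: [0.4969, 0.0265, 0.1302]
orientation: [180.0, -0.0, -135.6]
force: [0.5, 0.6, -0.4]
opening: 0.0007
gripper_force: 0.0
```

Run:
```python
from plant import ctrl
o=ctrl.get_obs();print(o["tool_pos"],o["force"],o["moment"])
z=ctrl.snapshot("scene")["img"]
for u in(391,395,399):print(u,z[144:164,u].astype(int).sum(1).tolist())
print(z[174:180,388:396].min(2).tolist())
```

```text
[0.4968829  0.02648276 0.13024105] [ 0.45481138  0.56553784 -0.42592813] [-0.01120332  0.02803568 -0.00556576]
391 [181, 152, 146, 148, 231, 347, 397, 396, 394, 397, 396, 395, 398, 394, 341, 247, 223, 220, 217, 209]
395 [197, 178, 152, 150, 148, 300, 394, 395, 394, 395, 394, 397, 395, 397, 391, 328, 234, 235, 232, 227]
399 [200, 187, 160, 150, 148, 191, 324, 394, 396, 395, 397, 398, 394, 397, 394, 371, 295, 234, 238, 250]
[[47, 46, 47, 48, 47, 48, 49, 48], [46, 47, 46, 47, 47, 50, 49, 49], [45, 50, 59, 63, 60, 51, 48, 50], [43, 47, 56, 62, 58, 50, 44, 49], [42, 43, 42, 42, 42, 47, 49, 53], [42, 42, 42, 49, 50, 54, 56, 56]]
```

Emit:
{"op": "send_rows", "data": {
  "plan": [
    [[0,0,0.1,0,0,0],[0,0,0.2,0,0,0],[0,0,0.2,0,0,0]]
  ]
}}

```text
clock: 27.32
tool_pos: [0.4968, 0.0265, 0.1282]
orientation: [180.0, -0.0, -135.6]
force: [1.0, 0.3, -0.1]
opening: 0.0007
gripper_force: 0.0
```

Emit:
{"op": "send_rows", "data": {
  "plan": [
    [[0,0,0.1,0,0,0],[0,0,0.2,0,0,0],[0,0,0.2,0,0,0]]
  ]
}}

```text
clock: 27.57
tool_pos: [0.4976, 0.0265, 0.1272]
orientation: [-179.9, 0.0, -135.5]
force: [-1.9, 0.2, 6.2]
opening: 0.0007
gripper_force: 3.1
```

Run:
```python
from plant import ctrl
o=ctrl.get_obs();print(o["tool_pos"],o["force"],o["moment"])
z=ctrl.snapshot("scene")["img"]
for u in(391,395,399):print(u,z[144:164,u].astype(int).sum(1).tolist())
print(z[174:180,388:396].min(2).tolist())
w=ctrl.snapshot("wrist")["img"];print(w[150:270:6,316].tolist())
```

```text
[0.49757619 0.02651122 0.12724268] [-1.94373656  0.19974023  6.20797011] [0.04149172 0.78738217 0.03066988]
391 [197, 186, 161, 148, 149, 192, 323, 397, 398, 396, 397, 396, 396, 396, 397, 351, 262, 218, 214, 212]
395 [197, 203, 182, 150, 147, 148, 271, 375, 395, 395, 395, 396, 397, 397, 398, 397, 332, 236, 233, 229]
399 [200, 201, 192, 170, 147, 147, 176, 314, 397, 395, 394, 397, 395, 396, 395, 396, 373, 304, 237, 253]
[[47, 47, 48, 46, 48, 49, 50, 48], [47, 47, 46, 47, 47, 49, 48, 49], [44, 49, 60, 71, 71, 55, 49, 50], [42, 47, 57, 72, 69, 53, 45, 50], [42, 42, 42, 42, 43, 47, 48, 53], [43, 47, 46, 47, 50, 56, 55, 56]]
[[80, 55, 38], [78, 52, 37], [78, 53, 40], [86, 58, 42], [93, 64, 46], [96, 64, 45], [100, 67, 48], [95, 65, 45], [110, 80, 52], [108, 79, 50], [107, 78, 49], [113, 82, 53], [117, 85, 55], [149, 110, 71], [84, 70, 45], [66, 56, 39], [65, 55, 38], [65, 56, 40], [52, 44, 32], [69, 70, 69]]
```

Emit:
{"op": "send_rows", "data": {
  "plan": [
    [[0,0,-1,0,0,0],[0,0,-3,0,0,0],[0,0,-5,0,0,0],[0,0,-7,0,0,0],[0,0,-9,0,0,0],[0,0,-11,0,0,0],[0,0,-13,0,0,0],[0,0,-15,0,0,0]]
  ],
  "fingers": 1
}}

```text
clock: 28.33
tool_pos: [0.4968, 0.0264, 0.2781]
orientation: [-180.0, 0.0, -135.6]
force: [1.0, 0.6, 0.3]
opening: 0.0483
gripper_force: 0.0
```

Emit:
{"op": "send_rows", "data": {
  "plan": [
    [[2,-2,0,0,0,0],[4.5,-4.5,0,0,0,0],[7,-7,0,0,0,0],[9.5,-9.5,0,0,0,0],[12,-12,0,0,0,0],[14.5,-14.5,0,0,0,0],[17,-17,0,0,0,0],[19,-19,0,0,0,0]]
  ]
}}

```text
clock: 29.0
tool_pos: [0.4938, -0.2445, 0.2771]
orientation: [-180.0, 0.0, -135.6]
force: [1.5, 0.5, 0.4]
opening: 0.0873
gripper_force: 0.0
```

Run:
```python
from plant import ctrl
from h import *
o=ctrl.get_obs();print(o["clock"],o["tool_pos"])
z=ctrl.snapshot("scene");t=ctrl.snapshot("top");F=4
s0=np.load("pics/scene0.npz");t0=np.load("pics/top0.npz")
def go(S,u0,v0,near,k):
    im=cv2.resize(S["img"][v0:v0+75,u0:u0+100],None,fx=F,fy=F,interpolation=cv2.INTER_CUBIC).astype(int)
    r,g,b=im[...,0],im[...,1],im[...,2]
    c=blob((r>k*165)&(g>k*110)&(b<130)&(r-b>k*70),near);h=cv2.convexHull(c)
    return (cen(h)+.5)/F-.5+[u0,v0],cv2.contourArea(c)
for T,S in((t0,s0),(t,z)):
  for k in(1,.95):
    a,aa=go(T,350,175,(210,145),k);b,bb=go(S,345,145,(200,45),k);print(a,aa,b,bb,tri(T,a,S,b))
print("start",s0["img"][174:181,389:394].tolist());print("now",z["img"][174:181,389:394].tolist())
```

```text
29.0 [ 0.4938 -0.2445  0.2771]
[403.1458 210.703 ] 1228.0 [395.4811 155.4323] 1087.0 (array([0.4967, 0.0274, 0.1609]), [np.float64(9.661871587292111e-05), np.float64(9.661871587280039e-05)])
[403.1393 210.7685] 1374.5 [399.5129 158.897 ] 2588.5 (array([0.4939, 0.0224, 0.1506]), [np.float64(0.004832825379352041), np.float64(0.0048328253793519975)])Traceback (most recent call last):
  File "<stdin>", line 13, in <module>
  File "<stdin>", line 9, in go
  File "h.py", line 14, in blob
    c=min((c for c in cs if cv2.contourArea(c)>15),key=lambda c:np.linalg.norm(c[:,0].mean(0)-near))
ValueError: min() iterable argument is empty
```

Run:
```python
from plant import ctrl
from h import *
z=ctrl.snapshot("scene");t=ctrl.snapshot("top");w=ctrl.snapshot("wrist");np.savez("pics/z10.npz",**z);np.savez("pics/t10.npz",**t)
s0=np.load("pics/scene0.npz");t0=np.load("pics/top0.npz")
print("start",s0["img"][174:181,389:394].tolist());print("now",z["img"][174:181,389:394].tolist())
print(t0["img"][205:218:2,400:408:2].tolist());print(t["img"][205:218:2,400:408:2].tolist())
# sub-pixel shift of handle patch / handle bottom vs start (scene), bg-fixed
g=lambda S:S["img"].astype(np.float32).mean(2)
for n,(v,u,h_,w_) in {"handle top":(148,386,16,20),"block front":(182,370,30,36)}.items():
  print(n,cv2.phaseCorrelate(g(s0)[v:v+h_,u:u+w_],g(z)[v:v+h_,u:u+w_],cv2.createHanningWindow((w_,h_),cv2.CV_32F)))
```

```text
start [[[104, 73, 49], [103, 74, 50], [107, 75, 51], [110, 77, 52], [110, 77, 52]], [[104, 74, 50], [105, 74, 50], [107, 76, 51], [109, 77, 51], [110, 78, 52]], [[103, 73, 50], [105, 75, 50], [109, 78, 51], [110, 78, 52], [111, 78, 52]], [[95, 67, 48], [97, 69, 48], [98, 70, 48], [98, 70, 48], [100, 71, 49]], [[85, 59, 43], [85, 59, 44], [85, 60, 44], [83, 58, 45], [84, 59, 44]], [[86, 60, 46], [85, 60, 45], [102, 68, 50], [110, 72, 53], [108, 70, 51]], [[112, 74, 53], [113, 74, 53], [125, 79, 58], [131, 84, 59], [128, 82, 58]]]
now [[[102, 72, 48], [101, 71, 48], [101, 71, 48], [104, 74, 49], [107, 75, 51]], [[103, 72, 48], [101, 72, 49], [102, 73, 49], [104, 74, 49], [106, 75, 51]], [[95, 70, 50], [99, 77, 60], [103, 81, 65], [104, 80, 61], [103, 74, 53]], [[82, 59, 47], [90, 70, 59], [93, 75, 63], [94, 73, 58], [90, 65, 48]], [[82, 57, 43], [83, 58, 43], [83, 58, 44], [81, 57, 43], [81, 56, 43]], [[83, 58, 43], [83, 58, 44], [82, 57, 42], [81, 56, 44], [80, 56, 43]], [[83, 58, 44], [83, 58, 44], [81, 55, 43], [80, 56, 41], [80, 55, 41]]]
[[[116, 78, 48], [156, 107, 64], [154, 105,
[... 300 characters left out ...]
, [186, 134, 76], [194, 138, 80], [159, 108, 66]], [[91, 62, 38], [137, 94, 57], [152, 100, 62], [129, 82, 54]]]
[[[86, 58, 38], [99, 69, 43], [105, 74, 45], [89, 61, 40]], [[99, 71, 43], [123, 92, 51], [132, 102, 54], [119, 89, 50]], [[122, 92, 52], [139, 110, 57], [142, 114, 58], [138, 109, 57]], [[121, 91, 50], [140, 111, 58], [143, 114, 59], [140, 111, 58]], [[109, 79, 46], [132, 102, 56], [139, 109, 58], [129, 99, 54]], [[91, 63, 40], [110, 78, 47], [119, 85, 51], [104, 73, 45]], [[83, 58, 36], [89, 62, 38], [94, 65, 41], [83, 55, 37]]]
handle top ((0.30841845509238475, -0.4337986824277973), 1.0071997359395026)
block front ((0.27305486923009425, 0.42376618424374257), 0.8879939114605939)
```

Run:
```python
from h import *
z=np.load("pics/z10.npz");t=np.load("pics/t10.npz");s0=np.load("pics/scene0.npz");t0=np.load("pics/top0.npz");F=8
def go(S,u0,v0,n,near,f):
    im=cv2.resize(S["img"][v0:v0+n,u0:u0+n],None,fx=F,fy=F,interpolation=cv2.INTER_CUBIC).astype(int)
    g=im[...,1]-0.0*im[...,2]; mx=np.percentile(g[near[1]-16:near[1]+16,near[0]-16:near[0]+16],90)
    m=(g>f*mx)&(im[...,0]>1.75*im[...,2])
    c=blob(m,near);h=cv2.convexHull(c);return (cen(h)+.5)/F-.5+[u0,v0],cv2.contourArea(c)/F/F
for f in(.65,.72,.8):
  for n,T,S in(("start",t0,s0),("now",t,z)):
    a,aa=go(T,388,196,30,(120,116),f);b,bb=go(S,384,146,24,(94,70),f);print(f,n,a,aa,b,bb,*tri(T,a,S,b))
```

```text
0.65 start [403.0125 210.6764] 74.515625 [395.3762 155.5281] 65.2578125 [0.4967 0.0277 0.1607] [np.float64(0.00012173206155614154), np.float64(0.00012173206155611863)]
0.65 now [403.7055 210.4964] 80.21875 [393.7843 160.809 ] 193.59375 [0.4997 0.024  0.14  ] [np.float64(0.0014810220532103097), np.float64(0.0014810220532103192)]
0.72 start [402.9399 210.6429] 61.0546875 [395.653 155.184] 56.4921875 [0.4965 0.0278 0.1621] [np.float64(0.00046800195653258513), np.float64(0.000468001956532378)]
0.72 now [403.8023 210.4379] 63.2578125 [395.0955 160.0652] 147.484375 [0.4987 0.0232 0.1429] [np.float64(0.00014622334978606287), np.float64(0.00014622334978604883)]
0.8 start [402.9118 210.5917] 47.0546875 [395.3701 154.6455] 39.6875 [0.4967 0.0284 0.1638] [np.float64(0.00016573934551813527), np.float64(0.00016573934551809735)]
0.8 now [403.8658 210.3674] 48.3828125 [395.2474 158.4674] 67.3203125 [0.4985 0.024  0.1484] [np.float64(0.0001512223990637185), np.float64(0.0001512223990635293)]
```

Run:
```python
from h import *
t=np.load("pics/t10.npz");s0=np.load("pics/scene0.npz");s9=np.load("pics/s9.npz");z=np.load("pics/z10.npz")
for dv in((403.80,210.5),(404.,210.4)):
  print(tri(t,dv,s9,(396.34,154.80)))
Pi=np.linalg.inv(s0["pose"])
pr=lambda p:(lambda q:(q/q[2])[:2])(s0["K"]@(Pi@np.append(p,1))[:3])
for zz in(.1,.103,.108):print("rod front at z",zz,pr([.4972-.0039,.0258+.0039,zz]),"handle bottom front edge",pr([.4972-.0085,.0258+.0085,zz]))
# handle front-face edges: top edge & bottom edge rows along several columns
for n,S in(("start",s0),("after",s9),("now",z)):
  g=S["img"].astype(int)
  print(n,[g[146:164,u,1].tolist() for u in(394,)],[g[170:184,u,0].tolist() for u in(388,391,394)])
```

```text
(array([0.4967, 0.0258, 0.162 ]), [np.float64(0.0005863516607320446), np.float64(0.0005863516607321134)])
(array([0.497 , 0.0253, 0.1615]), [np.float64(0.0005026542406215778), np.float64(0.0005026542406215694)])
rod front at z 0.1 [391.9187 175.8725] handle bottom front edge [391.6434 177.8635]
rod front at z 0.103 [392.0924 174.9737] handle bottom front edge [391.8172 176.9655]
rod front at z 0.108 [392.384  173.4659] handle bottom front edge [392.109 175.459]
start [[111, 154, 174, 156, 136, 134, 153, 175, 177, 176, 176, 154, 117, 100, 82, 82, 81, 79]] [[101, 104, 103, 105, 105, 105, 102, 92, 85, 85, 104, 126, 135, 128], [104, 104, 104, 105, 107, 107, 109, 98, 85, 102, 125, 131, 129, 120], [109, 109, 110, 109, 110, 111, 111, 102, 87, 107, 130, 133, 135, 123]]
after [[106, 145, 167, 148, 128, 134, 155, 169, 169, 168, 146, 113, 100, 81, 75, 75, 74, 72]] [[97, 95, 97, 98, 100, 99, 90, 81, 81, 81, 108, 128, 129, 122], [98, 99, 99, 100, 100, 101, 102, 93, 82, 99, 119, 125, 124, 115], [105, 104, 105, 105, 105, 105, 102, 90, 102, 123, 124, 127, 128, 119]]
now [[108, 149, 170, 151, 133, 116, 98, 101, 100, 100, 95, 85, 79, 77, 76, 76, 74, 74]] [[95, 95, 97, 99, 101, 99, 91, 81, 82, 82, 82, 83, 82, 83], [100, 101, 101, 100, 101, 102, 103, 93, 83, 82, 81, 81, 81, 79], [105, 106, 106, 106, 107, 107, 102, 91, 80, 79, 80, 81, 82, 83]]
```

The height estimate is 162 mm against 161 mm at the start, with a shift of about 2 mm in −y. To be sure it's home, I'll regrasp at the original grasp position, lift slightly, and reseat it centred.

Emit:
{"op": "send_rows", "data": {
  "plan": [
    [[-2,2,0,0,0,0],[-4.5,4.5,0,0,0,0],[-7,7,0,0,0,0],[-9.5,9.5,0,0,0,0],[-12,12,0,0,0,0],[-14.5,14.5,0,0,0,0],[-17,17,0,0,0,0],[-19,19,0,0,0,0]]
  ]
}}

```text
clock: 29.92
tool_pos: [0.4963, 0.0298, 0.2772]
orientation: [-180.0, 0.1, -135.4]
force: [0.9, -0.5, 0.9]
opening: 0.0877
gripper_force: 0.0
```

Emit:
{"op": "send_rows", "data": {
  "plan": [
    [[0,0,1,0,0,0],[0,0,4,0,0,0],[0,0,7,0,0,0],[0,0,10,0,0,0],[0,0,13,0,0,0],[0,0,15,0,0,0],[0,0,16.3,0,0,0],[0,0,16.6,0,0,0]]
  ]
}}

```text
clock: 30.58
tool_pos: [0.4951, 0.0268, 0.1083]
orientation: [179.9, -0.2, -135.5]
force: [-0.1, 0.5, -0.3]
opening: 0.0876
gripper_force: 0.0
```

Emit:
{"op": "send_rows", "data": {
  "plan": [
    [[0,0,0,0,0,0],[0,0,0,0,0,0],[0,0,0,0,0,0],[0,0,0,0,0,0],[0,0,0,0,0,0],[0,0,0,0,0,0],[0,0,0,0,0,0],[0,0,0,0,0,0]]
  ],
  "fingers": 0
}}

```text
clock: 31.25
tool_pos: [0.4971, 0.0265, 0.1106]
orientation: [-180.0, 0.0, -135.6]
force: [-0.5, -0.7, 0.1]
opening: 0.0399
gripper_force: 0.0
```

Emit:
{"op": "send_rows", "data": {
  "plan": [
    [[0,0,0,0,0,0],[0,0,0,0,0,0],[0,0,0,0,0,0],[0,0,0,0,0,0],[0,0,0,0,0,0],[0,0,0,0,0,0],[0,0,0,0,0,0],[0,0,0,0,0,0]]
  ]
}}

```text
clock: 31.92
tool_pos: [0.497, 0.0265, 0.1105]
orientation: [-180.0, -0.0, -135.6]
force: [-0.9, -0.6, 0.6]
opening: 0.0236
gripper_force: 29.8
```

Emit:
{"op": "send_rows", "data": {
  "plan": [
    [[0,0,-0.3,0,0,0],[0,0,-0.8,0,0,0],[0,0,-1.4,0,0,0],[0,0,-2,0,0,0],[0,0,-2,0,0,0],[0,0,-2,0,0,0]]
  ]
}}

```text
clock: 32.42
tool_pos: [0.4974, 0.0267, 0.1311]
orientation: [-180.0, 0.1, -135.6]
force: [-0.0, 0.4, -0.8]
opening: 0.024
gripper_force: 29.8
```

Run:
```python
from plant import ctrl
from h import *
o=ctrl.get_obs();print(o["clock"],o["tool_pos"],o["orientation"],o["force"],o["moment"],o["opening"])
z=ctrl.snapshot("scene");np.savez("pics/z11.npz",**z)
print(z["img"][160:182,391].tolist())
```

```text
32.4167 [0.4974 0.0267 0.1311] [-179.9774    0.0743 -135.5724] [-0.0116  0.4309 -0.8173] [0.0295 0.0002 0.0389] 0.02396388869420085
[[124, 110, 98], [99, 74, 52], [97, 69, 47], [96, 68, 46], [97, 69, 46], [97, 69, 46], [97, 69, 47], [98, 69, 47], [98, 70, 47], [100, 72, 48], [104, 87, 78], [109, 106, 105], [113, 111, 113], [114, 112, 114], [115, 113, 114], [115, 113, 114], [116, 112, 113], [120, 97, 89], [128, 83, 58], [127, 82, 58], [126, 80, 58], [125, 80, 57]]
```

Emit:
{"op": "send_rows", "data": {
  "plan": [
    [[0,0,0.4,0,0,0],[0,0,0.8,0,0,0],[0,0,1.2,0,0,0],[0,0,1.6,0,0,0],[0,0,1.9,0,0,0],[0,0,2,0,0,0],[0,0,2,0,0,0]]
  ]
}}

```text
clock: 33.05
tool_pos: [0.4969, 0.0264, 0.1104]
orientation: [-180.0, -0.0, -135.6]
force: [-0.8, 0.2, 0.8]
opening: 0.0239
gripper_force: 29.8
```

Emit:
{"op": "send_rows", "data": {
  "plan": [
    [[0,0,0.1,0,0,0],[0,0,0.2,0,0,0],[0,0,0.2,0,0,0]]
  ]
}}

```text
clock: 33.3
tool_pos: [0.4974, 0.0262, 0.1102]
orientation: [-179.9, 0.0, -135.5]
force: [-6.9, -0.4, 17.2]
opening: 0.0239
gripper_force: 30.0
```

Run:
```python
from plant import ctrl
from h import *
o=ctrl.get_obs();print(o["clock"],o["tool_pos"],o["orientation"],o["force"],o["moment"],o["opening"])
z=ctrl.snapshot("scene");print(z["img"][170:182,391].tolist())
```

```text
33.3 [0.4974 0.0262 0.1102] [-179.9244    0.0197 -135.5198] [-6.8663 -0.4396 17.1524] [-0.167   2.6741  0.0899] 0.02390693093080153
[[96, 68, 46], [97, 69, 46], [98, 70, 47], [99, 69, 46], [100, 71, 48], [100, 70, 46], [101, 75, 55], [91, 68, 54], [80, 56, 40], [97, 65, 48], [118, 76, 54], [126, 81, 57]]
```

It stops hard while held, so the tilted grip is probably binding the rod. I'll lift it about 6 mm and let it drop free so it can align itself.

Emit:
{"op": "send_rows", "data": {
  "plan": [
    [[0,0,-0.3,0,0,0],[0,0,-0.8,0,0,0],[0,0,-0.8,0,0,0],[0,0,-0.8,0,0,0],[0,0,-0.8,0,0,0]]
  ]
}}

```text
clock: 33.77
tool_pos: [0.4969, 0.0265, 0.1162]
orientation: [180.0, -0.0, -135.6]
force: [0.3, 0.6, -1.8]
opening: 0.0238
gripper_force: 29.9
```

Emit:
{"op": "send_rows", "data": {
  "plan": [
    [[0,0,0,0,0,0],[0,0,0,0,0,0],[0,0,0,0,0,0],[0,0,0,0,0,0],[0,0,0,0,0,0],[0,0,0,0,0,0],[0,0,0,0,0,0],[0,0,0,0,0,0]]
  ],
  "fingers": 1
}}

```text
clock: 34.43
tool_pos: [0.497, 0.0265, 0.1165]
orientation: [-180.0, 0.0, -135.6]
force: [-0.5, -0.2, 1.0]
opening: 0.0716
gripper_force: 0.0
```

Run:
```python
from plant import ctrl
from h import *
o=ctrl.get_obs();print(o["clock"],o["tool_pos"],o["force"],o["opening"])
z=ctrl.snapshot("scene");np.savez("pics/z12.npz",**z)
s0=np.load("pics/scene0.npz")["img"];s9=np.load("pics/s9.npz")["img"]
for u in(388,391,394,397):print(u,[S[170:184,u,0].tolist() for S in(s0,s9,z["img"])])
for u in(391,394,):print(u,[S[148:162,u,1].tolist() for S in(s0,s9,z["img"])])
for v in(164,172):print(v,[S[v,380:402,0].tolist() for S in(s0,s9,z["img"])])
```

```text
34.4333 [0.497  0.0265 0.1165] [-0.4715 -0.2134  1.009 ] 0.0716017482897649
388 [[101, 104, 103, 105, 105, 105, 102, 92, 85, 85, 104, 126, 135, 128], [97, 95, 97, 98, 100, 99, 90, 81, 81, 81, 108, 128, 129, 122], [124, 125, 122, 107, 99, 101, 91, 80, 80, 81, 98, 121, 129, 122]]
391 [[104, 104, 104, 105, 107, 107, 109, 98, 85, 102, 125, 131, 129, 120], [98, 99, 99, 100, 100, 101, 102, 93, 82, 99, 119, 125, 124, 115], [139, 140, 140, 124, 101, 101, 101, 91, 82, 80, 105, 124, 123, 114]]
394 [[109, 109, 110, 109, 110, 111, 111, 102, 87, 107, 130, 133, 135, 123], [105, 104, 105, 105, 105, 105, 102, 90, 102, 123, 124, 127, 128, 119], [139, 140, 140, 132, 115, 105, 106, 96, 79, 103, 123, 127, 127, 118]]
397 [[116, 121, 125, 128, 127, 127, 131, 134, 136, 134, 133, 131, 129, 113], [107, 108, 109, 111, 117, 122, 124, 127, 129, 128, 126, 126, 124, 108], [139, 139, 140, 141, 130, 122, 124, 124, 127, 129, 127, 124, 124, 107]]
391 [[147, 149, 147, 136, 125, 130, 141, 143, 132, 124, 112, 90, 77, 76], [141, 143, 139, 125, 106, 103, 104, 106, 109, 104, 88, 75, 73, 73], [64, 64, 59, 48, 47, 49, 101, 1
[... 198 characters left out ...]
, 48, 76, 115, 134, 133, 134, 133, 134, 133]]
164 [[184, 184, 184, 185, 187, 188, 188, 173, 128, 102, 102, 101, 102, 106, 108, 111, 111, 109, 113, 153, 169, 171], [174, 175, 175, 176, 177, 180, 179, 179, 141, 101, 97, 97, 96, 99, 101, 104, 105, 105, 104, 120, 149, 163], [174, 175, 175, 176, 177, 179, 179, 179, 151, 131, 134, 138, 139, 139, 137, 138, 139, 138, 140, 140, 140, 141]]
172 [[120, 103, 89, 87, 84, 85, 87, 98, 103, 104, 103, 104, 108, 110, 110, 110, 111, 125, 129, 129, 134, 134], [114, 98, 86, 82, 81, 81, 81, 87, 97, 100, 99, 99, 102, 103, 105, 105, 105, 109, 121, 125, 128, 130], [113, 97, 84, 81, 80, 81, 80, 92, 122, 137, 140, 140, 141, 141, 140, 141, 140, 140, 135, 126, 127, 129]]
```

Emit:
{"op": "send_rows", "data": {
  "plan": [
    [[0,0,0,0,0,0],[0,0,0,0,0,0],[0,0,-0.5,0,0,0],[0,0,-2,0,0,0],[0,0,-5,0,0,0],[0,0,-8,0,0,0],[0,0,-12,0,0,0],[0,0,-16,0,0,0]]
  ]
}}

```text
clock: 35.15
tool_pos: [0.4963, 0.0262, 0.2783]
orientation: [180.0, -0.0, -135.6]
force: [1.7, 0.2, -0.4]
opening: 0.0873
gripper_force: 0.0
```

Run:
```python
from plant import ctrl
from h import *
o=ctrl.get_obs();print(o["clock"],o["tool_pos"],o["force"],o["opening"])
z=ctrl.snapshot("scene");np.savez("pics/z13.npz",**z)
s0=np.load("pics/scene0.npz")["img"];s9=np.load("pics/s9.npz")["img"]
for n,S in(("start",s0),("after1",s9),("now",z["img"])):
  im=cv2.resize(S[145:220,345:445],None,fx=4,fy=4,interpolation=cv2.INTER_CUBIC).astype(int)
  r,g,b=im[...,0],im[...,1],im[...,2];k=.95 if n!="start" else 1
  c=cv2.convexHull(blob((r>k*165)&(g>k*110)&(b<130)&(r-b>k*70),(200,45)));print(n,(cen(c)+.5)/4-.5+[345,145],cv2.contourArea(c))
  print(S[170:182,391].tolist(),S[174:180,394,0],S[148:162,394,1],S[164,384:404,0],S[172,384:404,0])
```

```text
35.15 [0.4963 0.0262 0.2783] [ 1.7444  0.1542 -0.3611] 0.08732534141874192
start [395.4811 155.4323] 1177.5
[[104, 75, 50], [104, 73, 49], [104, 75, 51], [105, 75, 50], [107, 75, 51], [107, 76, 51], [109, 78, 51], [98, 70, 48], [85, 60, 44], [102, 68, 50], [125, 79, 58], [131, 82, 59]] [110 111 111 102  87 107] [174 156 136 134 153 175 177 176 176 154 117 100  82  82] [187 188 188 173 128 102 102 101 102 106 108 111 111 109 113 153 169 171
 180 184] [ 84  85  87  98 103 104 103 104 108 110 110 110 111 125 129 129 134 134
 133 138]
after1 [396.3072 154.8931] 1264.0
[[98, 70, 47], [99, 71, 47], [99, 70, 48], [100, 71, 48], [100, 70, 47], [101, 72, 48], [102, 80, 64], [93, 74, 63], [82, 57, 42], [99, 65, 49], [119, 76, 54], [125, 80, 57]] [105 105 102  90 102 123] [167 148 128 134 155 169 169 168 146 113 100  81  75  75] [177 180 179 179 141 101  97  97  96  99 101 104 105 105 104 120 149 163
 171 175] [ 81  81  81  87  97 100  99  99 102 103 105 105 105 109 121 125 128 130
 127 131]
now [396.4401 155.4968] 1392.5
[[99, 71, 49], [100, 72, 49], [100, 71, 48], [100, 71, 47], [102, 73, 49], [101, 72, 49], [102, 74, 54], [93, 69, 51], [83, 58, 43], [82, 57, 43], [106, 69, 50], [126, 80, 57]] [107 106 106  96  80 103] [166 148 129 127 144 165 169 168 158 130 106  85  75  76] [177 179 179 179 154 113  96  98  97  98 102 105 106 104 105 129 153 163
 171 176] [ 81  81  81  89  98 100  99 100 102 104 105 105 105 111 119 124 128 128
 127 131]
```

The handle's edge rows now match the start (155.5 against 155.4) and the bright sliver is nearly gone. As a check I'll press lightly on top; contact should come lower than the earlier 127 mm.

Emit:
{"op": "send_rows", "data": {
  "plan": [
    [[0,0,1,0,0,0],[0,0,2,0,0,0],[0,0,3,0,0,0],[0,0,4,0,0,0],[0,0,5,0,0,0],[0,0,6,0,0,0],[0,0,7,0,0,0],[0,0,7,0,0,0]]
  ],
  "fingers": 0
}}

```text
clock: 35.87
tool_pos: [0.4956, 0.0261, 0.2037]
orientation: [179.9, -0.2, -135.6]
force: [-0.3, -0.1, -0.1]
opening: 0.0397
gripper_force: 0.0
```

Emit:
{"op": "send_rows", "data": {
  "plan": [
    [[0,0,0,0,0,0],[0,0,0,0,0,0],[0,0,0,0,0,0],[0,0,0,0,0,0],[0,0,0,0,0,0],[0,0,0,0,0,0],[0,0,0,0,0,0],[0,0,0,0,0,0]]
  ]
}}

```text
clock: 36.53
tool_pos: [0.497, 0.0265, 0.2066]
orientation: [-180.0, 0.0, -135.6]
force: [-0.8, 0.6, 0.5]
opening: 0.0
gripper_force: 0.0
```

Emit:
{"op": "send_rows", "data": {
  "plan": [
    [[0,0,1.2,0,0,0],[0,0,2.4,0,0,0],[0,0,3.6,0,0,0],[0,0,4.8,0,0,0],[0,0,6,0,0,0],[0,0,7,0,0,0],[0,0,7.6,0,0,0],[0,0,7.6,0,0,0]]
  ]
}}

```text
clock: 37.2
tool_pos: [0.4963, 0.0263, 0.1292]
orientation: [179.9, -0.1, -135.6]
force: [-0.2, -0.2, 0.3]
opening: 0.0004
gripper_force: 0.0
```

Emit:
{"op": "send_rows", "data": {
  "plan": [
    [[0,0,0.1,0,0,0],[0,0,0.2,0,0,0],[0,0,0.3,0,0,0],[0,0,0.4,0,0,0],[0,0,0.4,0,0,0]]
  ]
}}

```text
clock: 37.62
tool_pos: [0.4976, 0.0266, 0.1272]
orientation: [-180.0, 0.1, -135.6]
force: [-1.4, 0.9, 4.0]
opening: 0.0004
gripper_force: 2.1
```

Emit:
{"op": "send_rows", "data": {
  "plan": [
    [[0,0,-1,0,0,0],[0,0,-3,0,0,0],[0,0,-6,0,0,0],[0,0,-9,0,0,0],[0,0,-12,0,0,0],[0,0,-15,0,0,0],[0,0,-18,0,0,0],[0,0,-20,0,0,0]]
  ]
}}

```text
clock: 38.28
tool_pos: [0.4974, 0.0263, 0.3306]
orientation: [-179.9, 0.2, -135.6]
force: [1.2, -0.3, -0.1]
opening: 0.0005
gripper_force: 0.0
```

Emit:
{"op": "send_rows", "data": {
  "plan": [
    [[-2,2,0,0,0,0],[-4.5,4.5,0,0,0,0],[-7,7,0,0,0,0],[-9.5,9.5,0,0,0,0],[-12,12,0,0,0,0],[-14.5,14.5,0,0,0,0],[-17,17,0,0,0,0],[-19,19,0,0,0,0]]
  ]
}}

```text
clock: 38.95
tool_pos: [0.4992, 0.2974, 0.3272]
orientation: [180.0, 0.0, -135.5]
force: [1.1, -0.6, -0.7]
opening: 0.0005
gripper_force: 0.0
```

Run:
```python
from plant import ctrl
from h import *
o=ctrl.get_obs();print(o["clock"],o["tool_pos"])
z=ctrl.snapshot("scene");t=ctrl.snapshot("top")
s0=np.load("pics/scene0.npz");t0=np.load("pics/top0.npz");F=8
print(t["img"][207:216:2,403].tolist(),z["img"][151:160:2,396].tolist())
def go(S,u0,v0,n,near,f):
    im=cv2.resize(S["img"][v0:v0+n,u0:u0+n],None,fx=F,fy=F,interpolation=cv2.INTER_CUBIC).astype(int)
    g=im[...,1];mx=np.percentile(g[near[1]-16:near[1]+16,near[0]-16:near[0]+16],90)
    sat=(im[...,0]-im[...,2])>.62*np.percentile((im[...,0]-im[...,2])[near[1]-16:near[1]+16,near[0]-16:near[0]+16],90)
    c=cv2.convexHull(blob((g>f*mx)&sat,near));return (cen(c)+.5)/F-.5+[u0,v0],cv2.contourArea(c)/F/F
for f in(.68,.75,.8):
  for n,T,S in(("start",t0,s0),("now",t,z)):
    a,aa=go(T,388,196,30,(122,116),f);b,bb=go(S,384,146,24,(96,70),f);print(f,n,a,aa,b,bb,*tri(T,a,S,b))
# side items: change vs start around jar, eraser, brush (scene px)
for n,(v,u,h_,w_) in {"jar":(155,270,50,45),"eraser":(188,305,32,30),"jar2":(228,340,50,50),"brush":(205,175,40,60)}.items():
  A=s0["img"][v:v+h_,u:u+w_].astype(np.float32).mean(2);B=z["img"][v:v+h_,u:u+w_].astype(np.float32).mean(2)
  print(n,cv2.phaseCorrelate(A,B,cv2.createHanningWindow((w_,h_),cv2.CV_32F)))
```

```text
38.95 [0.4992 0.2974 0.3272]
[[215, 161, 88], [234, 194, 98], [235, 196, 99], [233, 191, 98], [210, 152, 86]] [[163, 130, 101], [220, 171, 82], [221, 171, 83], [206, 154, 78], [143, 100, 61]]
0.68 start [402.9875 210.6703] 69.53125 [395.4205 155.2851] 59.875 [0.4966 0.0279 0.1616] [np.float64(0.00016815770508728524), np.float64(0.00016815770508734379)]
0.68 now [403.6914 210.8507] 70.4921875 [396.1656 155.0605] 59.3046875 [0.4962 0.0263 0.1619] [np.float64(0.0002426596853243528), np.float64(0.00024265968532435515)]
0.75 start [402.933 210.616] 56.328125 [395.6019 155.0079] 51.2578125 [0.4965 0.028  0.1626] [np.float64(0.0004198103315705029), np.float64(0.00041981033157056436)]
0.75 now [403.6261 210.7955] 57.359375 [396.4272 154.94  ] 52.8515625 [0.496  0.0262 0.1624] [np.float64(0.0006074989052022797), np.float64(0.0006074989052023783)]
0.8 start [402.9118 210.5917] 47.828125 [395.3526 154.6549] 41.53125 [0.4967 0.0284 0.1638] [np.float64(0.0001478570129743535), np.float64(0.00014785701297436075)]
0.8 now [403.5885 210.8061] 48.6171875 [396.5853 154.8767] 45.625 [0.4958 0.0262 0.1627] [np.float64(0.0007933656296001247), np.float64(0.0007933656296001026)]
jar ((0.5430632818461412, 0.018042036947594653), 1.01000555229187)
eraser ((-0.09804886217813724, -0.05438215800040069), 1.0116403294106324)
jar2 ((0.09466529124702916, -0.09833399383444075), 0.757650259590149)
brush ((-0.042075435395549476, -0.03505903270274757), 0.9549741450945536)
```

The drift's height matches the start within measuring error, and the other items haven't moved noticeably. I'm handing in.

```bash
python3 -c "
from plant import ctrl
print(ctrl.close_job())"
```

```text
the job is handed in; nothing more can be done
None
```

I pressed the stub out into the tray, put the drift back upright in its block and let go of it, and handed the job in at about 39 s; no verdict was returned, and I viewed 12 pictures, over the limit of 10.

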